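Scan power converters on the rotary inspection turntable

TASK

Load every power converter from the black tray into the turntable, each lying flat in a nest of its own, while the turntable is still at its start; then, by the red knob, turn the turntable steadily clockwise through its full turn to the end stop so that the scanner sees them all, with every converter still seated in a nest when you get there. Then unload them all onto the red mat, flat, fins up and wholly on it, leaving the turntable at its end stop; do not spin the turntable fast, and do not disturb the other things on the bench.

Things in the scene. Friction and masses are not known exactly. Their poses are not given: they have to be found in the camera images.
- conv_1: a power converter with a finned aluminium heat sink, black body and green base board: a block 58 mm long (its x) x 37 mm wide (its y) x 24 mm high, 60 to 130 g; origin at the centre of its underside, z up through the fins. Starts in a compartment of the tray; absent (None) in some runs
- conv_2: a power converter with a finned yellow heat sink, black body and green base board: a block 58 mm long (its x) x 37 mm wide (its y) x 24 mm high, 60 to 130 g; origin at the centre of its underside, z up through the fins. Starts in a compartment of the tray; absent (None) in some runs
- conv_3: a power converter with a finned blue heat sink, black body and green base board: a block 58 mm long (its x) x 37 mm wide (its y) x 24 mm high, 60 to 130 g; origin at the centre of its underside, z up through the fins. Starts in a compartment of the tray; absent (None) in some runs
- tray: black compartment tray fixed to the table, 255 mm (its x) x 115 mm (its y), three compartments side by side along its x at about -83, 0 and +83 mm, floor 5 mm thick, walls and dividers 14 mm high over the table and 5 mm thick; origin at the centre of its underside. It may stand to the left or to the right of the turntable
- mat: red foam mat fixed to the table, 270 mm (its x) x 170 mm (its y) x 8 mm thick; origin at the centre of its underside, on the other side of the turntable from the tray
- turntable (a joint): angle of the round aluminium turntable (radius 140 mm, top face 40 mm above the table) on its upright axle, rad. It grows as the table turns clockwise seen from above; it runs between end stops at 0 and 6.7, starts between 0.02 and 0.2, and stays where it is left (friction about 0.3 N m, some 3 N at the knob)
- hub (a point): the turntable's axle, on the level of its top face (40 mm up); its x axis points along the turntable towards the red knob and turns with it, z up. A white scanner head, 34 x 70 mm and 95 mm tall, stands on the fixture's foot 195 mm from the axle, looking inward at the passing nests; at the start the knob points roughly at it
- knob_grip (a point): grip point of the red upright crank knob on the turntable, 105 mm from the axle: 18 mm thick, it reaches from 4 to 50 mm above the turntable's top face (so up to 90 mm above the table) and its sleeve spins freely about its own upright pin; this point is on its axis 36 mm above the top face
- nest_a (a point): floor centre of nest A (85 mm from the axle along the turntable's +y): a flat nest on the turntable's top face, 40 mm above the table, inside a blue rim 4 mm thick and 7 mm high; inside 63 mm (this x) x 42 mm (this y). Its axes are the turntable's and turn with it: a converter fits with its long side along this x, either way round
- nest_b (a point): floor centre of nest B (85 mm from the axle along the turntable's -x, away from the knob): a flat nest on the turntable's top face, 40 mm above the table, inside a blue rim 4 mm thick and 7 mm high; inside 63 mm (this x) x 42 mm (this y). Its axes are the turntable's and turn with it: a converter fits with its long side along this x, either way round
- nest_c (a point): floor centre of nest C (85 mm from the axle along the turntable's -y): a flat nest on the turntable's top face, 40 mm above the table, inside a blue rim 4 mm thick and 7 mm high; inside 63 mm (this x) x 42 mm (this y). Its axes are the turntable's and turn with it: a converter fits with its long side along this x, either way round
- tape_roll: a bystander, not to be moved: yellow tape ring lying flat, 72 mm across, 18 mm high, beyond the tray; origin under its centre
- capacitor: a bystander, not to be moved: blue upright capacitor can, 30 mm across, 35 mm high, beyond the mat; origin under its centre
- solvent: a bystander, not to be moved: white bottle, 56 mm across, 120 mm high, at the left edge; origin under its centre
- pen_pot: a bystander, not to be moved: yellow pot of pens, 68 mm across, 140 mm high with the pens, at the left edge; origin under its centre
- screwdriver: a bystander, not to be moved: orange-handled screwdriver lying down, 150 mm long, at the right edge
- spare_board: a bystander, not to be moved: green circuit board 120 x 90 mm, 20 mm high with its parts, at the right edge; origin under its centre
Things that resemble listed ones, but are neither listed nor needed, are in the scene too. There is more than one size of the conv_1; the one meant has the size given above.

How it is judged:
On the way, in this order (a step that is already met when the one before it is completed fails the run):
1. every converter flat in a nest and let go, the turntable still near its start (((horizontal distance between conv_1 and nest_a below 0.007 m and z of conv_1 in the frame of nest_a between -0.004 and 0.004 m and angle between conv_1's own z axis and vertical below 0.1 rad and angle between the x axis of conv_1 and the x axis of nest_a, either way round below 0.2 rad) or (horizontal distance between conv_1 and nest_b below 0.007 m and z of conv_1 in the frame of nest_b between -0.004 and 0.004 m and angle between conv_1's own z axis and vertical below 0.1 rad and angle between the x axis of conv_1 and the x axis of nest_b, either way round below 0.2 rad) or (horizontal distance between conv_1 and nest_c below 0.007 m and z of conv_1 in the frame of nest_c between -0.004 and 0.004 m and angle between conv_1's own z axis and vertical below 0.1 rad and angle between the x axis of conv_1 and the x axis of nest_c, either way round below 0.2 rad)) and contact force between the fingers and conv_1 below 0.05 N and ((horizontal distance between conv_2 and nest_a below 0.007 m and z of conv_2 in the frame of nest_a between -0.004 and 0.004 m and angle between conv_2's own z axis and vertical below 0.1 rad and angle between the x axis of conv_2 and the x axis of nest_a, either way round below 0.2 rad) or (horizontal distance between conv_2 and nest_b below 0.007 m and z of conv_2 in the frame of nest_b between -0.004 and 0.004 m and angle between conv_2's own z axis and vertical below 0.1 rad and angle between the x axis of conv_2 and the x axis of nest_b, either way round below 0.2 rad) or (horizontal distance between conv_2 and nest_c below 0.007 m and z of conv_2 in the frame of nest_c between -0.004 and 0.004 m and angle between conv_2's own z axis and vertical below 0.1 rad and angle between the x axis of conv_2 and the x axis of nest_c, either way round below 0.2 rad)) and contact force between the fingers and conv_2 below 0.05 N and ((horizontal distance between conv_3 and nest_a below 0.007 m and z of conv_3 in the frame of nest_a between -0.004 and 0.004 m and angle between conv_3's own z axis and vertical below 0.1 rad and angle between the x axis of conv_3 and the x axis of nest_a, either way round below 0.2 rad) or (horizontal distance between conv_3 and nest_b below 0.007 m and z of conv_3 in the frame of nest_b between -0.004 and 0.004 m and angle between conv_3's own z axis and vertical below 0.1 rad and angle between the x axis of conv_3 and the x axis of nest_b, either way round below 0.2 rad) or (horizontal distance between conv_3 and nest_c below 0.007 m and z of conv_3 in the frame of nest_c between -0.004 and 0.004 m and angle between conv_3's own z axis and vertical below 0.1 rad and angle between the x axis of conv_3 and the x axis of nest_c, either way round below 0.2 rad)) and contact force between the fingers and conv_3 below 0.05 N and value of joint turntable below 0.6 rad), for 0.2 s.
2. the turntable turned clockwise to its end stop with every converter seated in a nest (((horizontal distance between conv_1 and nest_a below 0.007 m and z of conv_1 in the frame of nest_a between -0.004 and 0.004 m and angle between conv_1's own z axis and vertical below 0.1 rad and angle between the x axis of conv_1 and the x axis of nest_a, either way round below 0.2 rad) or (horizontal distance between conv_1 and nest_b below 0.007 m and z of conv_1 in the frame of nest_b between -0.004 and 0.004 m and angle between conv_1's own z axis and vertical below 0.1 rad and angle between the x axis of conv_1 and the x axis of nest_b, either way round below 0.2 rad) or (horizontal distance between conv_1 and nest_c below 0.007 m and z of conv_1 in the frame of nest_c between -0.004 and 0.004 m and angle between conv_1's own z axis and vertical below 0.1 rad and angle between the x axis of conv_1 and the x axis of nest_c, either way round below 0.2 rad)) and ((horizontal distance between conv_2 and nest_a below 0.007 m and z of conv_2 in the frame of nest_a between -0.004 and 0.004 m and angle between conv_2's own z axis and vertical below 0.1 rad and angle between the x axis of conv_2 and the x axis of nest_a, either way round below 0.2 rad) or (horizontal distance between conv_2 and nest_b below 0.007 m and z of conv_2 in the frame of nest_b between -0.004 and 0.004 m and angle between conv_2's own z axis and vertical below 0.1 rad and angle between the x axis of conv_2 and the x axis of nest_b, either way round below 0.2 rad) or (horizontal distance between conv_2 and nest_c below 0.007 m and z of conv_2 in the frame of nest_c between -0.004 and 0.004 m and angle between conv_2's own z axis and vertical below 0.1 rad and angle between the x axis of conv_2 and the x axis of nest_c, either way round below 0.2 rad)) and ((horizontal distance between conv_3 and nest_a below 0.007 m and z of conv_3 in the frame of nest_a between -0.004 and 0.004 m and angle between conv_3's own z axis and vertical below 0.1 rad and angle between the x axis of conv_3 and the x axis of nest_a, either way round below 0.2 rad) or (horizontal distance between conv_3 and nest_b below 0.007 m and z of conv_3 in the frame of nest_b between -0.004 and 0.004 m and angle between conv_3's own z axis and vertical below 0.1 rad and angle between the x axis of conv_3 and the x axis of nest_b, either way round below 0.2 rad) or (horizontal distance between conv_3 and nest_c below 0.007 m and z of conv_3 in the frame of nest_c between -0.004 and 0.004 m and angle between conv_3's own z axis and vertical below 0.1 rad and angle between the x axis of conv_3 and the x axis of nest_c, either way round below 0.2 rad)) and value of joint turntable above 6.5 rad), for 0.2 s.
At the end, for the whole second after the job is handed in: every converter present lies flat (within 0.1 rad), fins up, at rest and let go on the red mat, its centre within 108 mm (mat's x) and 68 mm (mat's y) of the mat's middle; the turntable stands at over 6.2 rad (x of conv_1 in the frame of mat between -0.108 and 0.108 m and y of conv_1 in the frame of mat between -0.068 and 0.068 m and z of conv_1 in the frame of mat between 0.004 and 0.012 m and angle between each of conv_1, conv_2, conv_3's own z axis and vertical below 0.1 rad and linear speed of each of conv_1, conv_2, conv_3 below 0.02 m/s and contact force between the fingers and conv_1 below 0.05 N and x of conv_2 in the frame of mat between -0.108 and 0.108 m and y of conv_2 in the frame of mat between -0.068 and 0.068 m and z of conv_2 in the frame of mat between 0.004 and 0.012 m and contact force between the fingers and conv_2 below 0.05 N and x of conv_3 in the frame of mat between -0.108 and 0.108 m and y of conv_3 in the frame of mat between -0.068 and 0.068 m and z of conv_3 in the frame of mat between 0.004 and 0.012 m and contact force between the fingers and conv_3 below 0.05 N and value of joint turntable above 6.2 rad); the robot touches nothing.
It fails at once if the turntable spun faster than 2.5 rad/s (velocity of joint turntable above 2.5 rad/s or velocity of joint turntable below -2.5 rad/s).
It fails at once if a bystander moved by more than 30 mm (distance of any of tape_roll, capacitor, solvent, pen_pot, screwdriver, spare_board from where it was at the start of the episode above 0.03 m).
Of conv_1, conv_2, conv_3 only 2 to 3 are there at a start; the rules pass over those that are not, and their reading is None.
At some moment in a run one of conv_1, conv_2, conv_3 may be knocked a few centimetres aside while the robot is not near it.
Once in a run the grip may slacken for a moment while it holds something.
It also fails if it takes over 210 s, if anything falls off the work surface, if the arm or the gripper's body presses on something with over 40 N, if the wrist force passes 120 N, or if a joint passes its speed limit or range.

ROBOT

A 6-joint arm with a two-finger parallel gripper is mounted at the origin on the work surface. World frame = base frame: x ahead of the robot, y to its left, z up, the work surface at z = 0. Lengths are in m, angles in rad, forces in N, time in s.
With the tool pointing down it reaches from about 0.4 to 0.825 m from the base axis. Payload 7 kg.
Tool frame: the origin (TCP) lies midway between the tips of the shut fingers; the grasp point (between the pads) lies bot.tcp_to_grasp behind it (bot.tcp_to_grasp is the distance from the TCP to the grasp point, in m); z points along the fingers, y is the line along which they close (so a half turn about z gives the same grasp; the last joint's range is limited). The gripper opens to 85 mm and grips with 20 to 120 N. Pads are 22 mm wide; open, the fingers measure 114 mm over their backs; the gripper's body (76 mm by 85 mm) begins 54 mm behind the grasp point. The pads swing forward as they close: fully open they stand 13 mm farther back than shut.
Start: joints at [-0.941, 0.359, 0.012, 0, -1.224, -0.288], TCP at [0.226, -0.636, 0.231] pointing down, gripper open.
Joint ranges: [-3.07, 3.07], [-1.43, 2.12], [-1.02, 1.25], [-3.03, 1.67], [-3.05, -0], [-3.03, 3.03]. Speed limits (rad/s): [2.39, 2.39, 3.01, 3.14, 3.14, 3.14].

INTERFACE

Orientations are given as a rotation vector (axis times angle).
In Python, from rig import bot, vision gives the robot as it stands. The module is installed in compiled form; this text tells all that it offers.
- The arm moves only by the tool apply_moves, never from a script. Its argument "moves" is one flat list of numbers, 7 for each row, row after row: the shift along the tool's x, y, z in units of 30 mm (1.0 is 30 mm), then the turn, a rotation vector about the tool's x, y, z in units of 5 degrees (1.0 is 5 degrees), then the finger opening in mm, from 0 to 85.4. In form: [tx, ty, tz, rx, ry, rz, gripper, tx, ty, tz, rx, ry, rz, gripper, ...]. A call has 1 to 10 rows; each row is the pose to reach, as a shift and turn from the pose commanded when the call began, along the tool's axes at that moment; what a row does not reach only later rows make up. A row lasts 1/12 s, in which the tool goes at most 41.7 mm and 7.16 degrees, less where a joint would pass 70% of its speed; a pose out of reach is approached as far as the arm can. A call with a gripper value outside its range is refused whole. The fingers move at their own pace and stop on an object; "squeeze" is the grip in N (left out, the last holds). Time passes only in rows, so rows that repeat a pose let the fingers close. It gives the time, the measured TCP pose, the force, the opening and the grip force at its end, in the units of the state.
- bot.get_state(): the state, without advancing time (a new reading comes with each control period).
- vision.snapshot(name): name is "scene" or "top"; returns the picture (420x560x3 uint8, red, green, blue); there is no depth.
- vision.get_calibration(name): a dict with "K" (3x3 intrinsics, pixels), "k1" (the pictures are not rectified: a ray, as slopes to the right and down, at radius r is drawn at 1 + k1 r^2 times it, then the intrinsics apply), "pose" (4x4, takes a point from camera to world coordinates). Camera axes: x right, y down, z forward; pixel columns grow to the right and rows downward; lengths in m; the calibration is good to about 2 mm. A picture is of the moment at which its call begins. get_calibration takes no time and is no camera call.
- bot.sign_off(): hands the job in; it is judged then, once.
Trained networks look in the newest picture that a camera, given by its name, has taken for a name from the list of things; names that differ only in an ending like _2 or _b are one class to them, and where a whole thing is asked for, a point or a joint stands for the part that bears it (a point fixed in the world has none). Each returns a list of dicts, best first, with "score" (0 to 1); they miss things now and then, are a little off and sometimes report something else, mostly with a low value. They report only what shows in the picture. A call takes as long as a camera call. They do not tell look-alikes from the thing itself.
- vision.boxes_of(camera, query): "centre" ([x, y, z] in m, in world coordinates, good to about 4 mm: the middle of the surface that is visible of it).
- vision.outline_of(camera, query): "region" (420x560 bool, what is visible of it).
- vision.spot_point(camera, query): "centre" ([x, y, z] in m, in world coordinates, good to about 4 mm: a listed point, or the origin of a listed thing).
The state is a dict: "time_s": time; "joint_pos": joint angles; "qvel": joint speeds; "joint_efforts": joint torques, N m; "eef_pos": TCP position; "orientation": TCP orientation; "contact_force": force on the tool from outside, world axes, zero at the start; "moment": the same for the moment, N m; "width": opening from 0.0 (shut) to 1.0 (fully open); "gripper_force": force on a finger pad.
Only numpy, scipy, OpenCV 4.12 (cv2) and the standard library are available. Lean on these libraries where they do the work, as an engineer would, in place of code of your own. Each camera call takes 0.05 s, during which the arm holds its last target. There are 200 camera calls.

## Working session

There is one attempt and no reset: what is moved stays moved. The work goes in short steps, Python scripts to look and compute and a tool call to move; the robot and the scene stay as the last step left them, time stands still between calls to the robot, and variables do not carry over. Pictures are saved under pics/ and viewed, at most 14 in all, crops included, and the job is handed in when it is done.

Besides the shell and the picture viewer there is one more tool, called after ">>>" as name(argument=value, ...) on one line, values as JSON. apply_moves: Moves the arm, as the interface text tells. Its arguments: {"type":"object","properties":{"moves":{"type":"array"},"squeeze":{"type":"number"}},"required":["moves"]}

```bash
mkdir -p pics; ls; cat > h.py <<'E'
import numpy as np, cv2
from rig import bot, vision
from scipy.spatial.transform import Rotation as R
def cal(n):
    c=vision.get_calibration(n); return np.array(c["K"]),c["k1"],np.array(c["pose"])
def px(n,p):
    K,k1,T=cal(n); q=np.linalg.inv(T)@np.append(p,1); s=q[:2]/q[2]; s=s*(1+k1*(s@s)); return (K@np.append(s,1))[:2]
def ray(n,uv,z):
    K,k1,T=cal(n); d=(np.linalg.inv(K)@np.append(uv,1))[:2]; s=d.copy()
    for _ in range(30): s=d/(1+k1*(s@s))
    v=T[:3,:3]@np.append(s,1); o=T[:3,3]; return o+v*(z-o[2])/v[2]
def save(n,f):
    im=vision.snapshot(n); cv2.imwrite("pics/"+f,im[...,::-1]); return im
E
python3 - <<'E'
from h import *
s=bot.get_state(); print({k:np.round(v,4) for k,v in s.items()}, bot.tcp_to_grasp)
for n in("scene","top"):
    save(n,n+"0.png"); print(n,np.round(cal(n)[2],3).tolist(),cal(n)[0][0,0])
for n in("top","scene"):
  for q in("conv_1","conv_2","conv_3","tray","mat","hub","knob_grip","nest_a","nest_b","nest_c"):
    print(n,q,[(np.round(d["centre"],3).tolist(),round(d["score"],2)) for d in vision.spot_point(n,q)][:5])
E
```

```text
pics
{'time_s': np.float64(0.0), 'joint_pos': array([-9.4090e-01,  3.5940e-01,  1.1100e-02, -3.0000e-04, -1.2241e+00,
       -2.8810e-01]), 'qvel': array([-0.0011,  0.0016, -0.0008,  0.0007, -0.0006,  0.0018]), 'joint_efforts': array([-6.00000e-04, -5.83322e+01,  2.93408e+01,  6.93640e+00,
       -6.00000e-03, -0.00000e+00]), 'eef_pos': array([ 0.2261, -0.6355,  0.2304]), 'orientation': array([ 5.3400e-01, -3.0954e+00, -2.5000e-03]), 'contact_force': array([-0.2004,  0.3182,  0.0374]), 'moment': array([0.0309, 0.0096, 0.0259]), 'gripper_force': np.float64(0.0), 'width': np.float64(0.9993)} 0.0187
scene [[0.899, 0.309, -0.312, 0.921], [0.439, -0.635, 0.636, -0.867], [-0.001, -0.708, -0.706, 1.049], [0.0, 0.0, 0.0, 1.0]] 408.96464839110274
top [[0.007, -0.995, 0.104, 0.275], [-1.0, -0.006, 0.005, 0.016], [-0.004, -0.104, -0.995, 1.905], [0.0, 0.0, 0.0, 1.0]] 508.4043157828099
top conv_1 [([0.242, -0.306, -0.0], 0.83), ([0.55, -0.279, 0.001], 0.74), ([0.658, -0.453, 0.001], 0.6), ([0.382, -0.293, 0.005], 0.56)]
top conv_2 [([0.242, -0.306, -0.0], 0.83), ([0.55, -0.279, 0.001], 0.74), ([
[... 936 characters left out ...]
.382, -0.289, 0.006], 0.61)]
scene conv_3 [([0.659, -0.453, 0.0], 0.78), ([0.244, -0.304, -0.0], 0.65), ([0.382, -0.289, 0.006], 0.61)]
scene tray [([0.463, -0.3, 0.002], 0.96), ([0.557, -0.541, -0.002], 0.6)]
scene mat [([0.497, 0.33, -0.001], 0.91)]
scene hub [([0.564, -0.032, 0.037], 0.56)]
scene knob_grip [([0.67, -0.012, 0.078], 0.98), ([0.66, -0.283, 0.003], 0.64)]
scene nest_a [([0.482, -0.046, 0.034], 0.85), ([0.553, 0.052, 0.039], 0.68), ([0.578, -0.111, 0.042], 0.68)]
scene nest_b [([0.482, -0.046, 0.034], 0.85), ([0.553, 0.052, 0.039], 0.68), ([0.578, -0.111, 0.042], 0.68)]
scene nest_c [([0.482, -0.046, 0.034], 0.85), ([0.553, 0.052, 0.039], 0.68), ([0.578, -0.111, 0.042], 0.68)]
```

```bash
python3 -c "
import cv2,numpy as np
a=cv2.imread('pics/top0.png');cv2.imwrite('pics/top0b.png',cv2.resize(a,(784,588)))"
```

```text
(no output)
```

View pics/top0b.png

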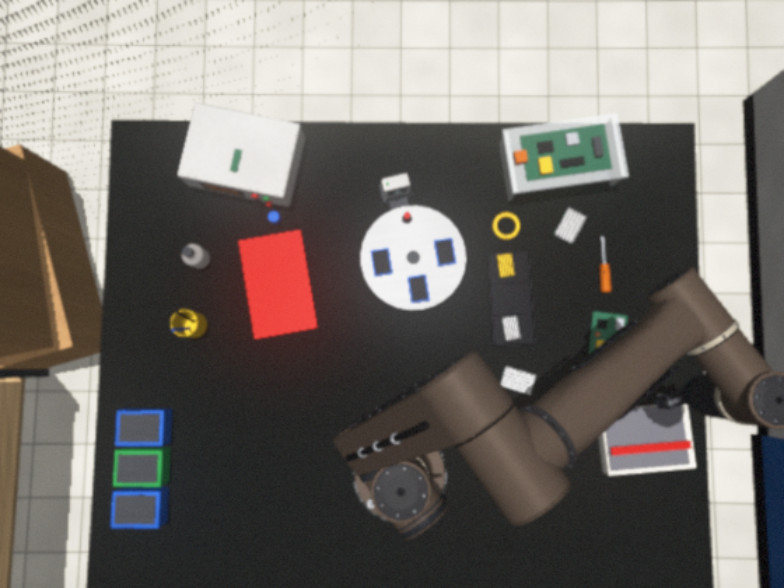

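View pics/scene0.png

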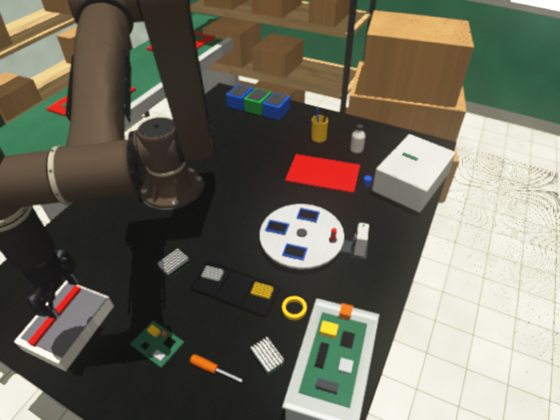

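The top view shows the turntable at about (413,257) in the enlarged picture, with the knob up beside the scanner at (407,215). The tray is on the right, with yellow at (506,265), silver at (511,328) and an empty middle. Two silver look-alikes lie outside the tray, and the mat is on the left. So conv_1 and conv_2 are present and there is no conv_3. Next I measure the poses more precisely.

```bash
cat >> h.py <<'E'
def rect(n,mask,z):
    "min-area rect of a mask on plane z: centre, sides, yaw of the long side"
    c=max(cv2.findContours(mask.astype(np.uint8),0,cv2.CHAIN_APPROX_NONE)[0],key=cv2.contourArea)[:,0]
    P=np.array([ray(n,p.astype(float),z)[:2] for p in c])
    (cx,cy),(w,h),a=cv2.minAreaRect((P*1000).astype(np.float32))
    if h>w: w,h,a=h,w,a+90
    return np.round([cx/1000,cy/1000],4),round(w,1),round(h,1),round((a+90)%180-90,1)
E
python3 - <<'E'
from h import *
for n in("top","scene"):
    im=save(n,n+"1.png")
    for q,z in(("conv_1",.029),("tray",.014),("mat",.008),("nest_a",.047),("turntable",.04),("tape_roll",.018),("capacitor",.035)):
        for d in vision.outline_of(n,q)[:5]:
            print(n,q,round(d["score"],2),*rect(n,d["region"],z))
a=cv2.imread("pics/top1.png")[140:250,255:385]; b=cv2.imread("pics/scene1.png")[195:320,190:380]
cv2.imwrite("pics/c1.png",cv2.resize(a,None,fx=5,fy=5,interpolation=2)); cv2.imwrite("pics/c2.png",cv2.resize(b,None,fx=4,fy=4,interpolation=2))
print(R.from_rotvec(bot.get_state()["orientation"]).as_matrix().round(3))
E
```

```text
top conv_1 0.73 [ 0.6524 -0.4472] 82.4 51.9 -28.8
top conv_1 0.63 [ 0.2472 -0.3039] 82.5 54.2 73.4
top conv_1 0.6 [ 0.3811 -0.2877] 55.6 37.9 9.6
top conv_1 0.43 [ 0.5465 -0.2764] 56.3 41.1 0.3
top tray 0.6 [ 0.462  -0.2926] 259.8 118.2 3.4
top tray 0.29 [ 0.5313 -0.5425] 101.8 25.9 -1.3
top mat 0.76 [0.4961 0.3286] 275.0 175.3 10.6
top nest_a 0.57 [ 0.5639 -0.0322] 276.3 273.0 -0.2
top turntable 0.8 [ 0.5641 -0.0296] 274.4 271.1 -44.7
top tape_roll 0.59 [ 0.6537 -0.2822] 68.4 62.0 -26.9
top capacitor 0.54 [0.6719 0.3378] 32.4 26.4 45.4
scene conv_1 0.69 [ 0.2527 -0.3123] 91.1 76.0 71.6
scene conv_1 0.61 [ 0.5543 -0.2843] 66.6 49.7 5.1
scene conv_1 0.58 [ 0.6606 -0.4559] 90.4 59.4 -29.2
scene conv_1 0.54 [ 0.3863 -0.2969] 64.1 51.6 9.6
scene tray 0.73 [ 0.4654 -0.2989] 259.7 126.1 3.7
scene tray 0.48 [0.5479 0.6126] 220.1 58.7 -75.2
scene mat 0.9 [0.4952 0.3326] 277.3 181.6 10.9
scene mat 0.26 [ 0.5562 -0.0072] 290.3 282.9 81.6
scene nest_a 0.63 [ 0.5687 -0.0387] 285.4 279.0 -31.6
scene turntable 0.83 [ 0.5682 -0.0351] 286.6 276.5 -64.1
scene turntable 0.36 [ 0.4777 -0.3121] 254.2 122.0 3.5
scene tape_roll 0.88 [ 0.6614 -0.286 ] 73.5 67.1 -64.1
scene capacitor 0.56 [0.6779 0.331 ] 72.0 34.3 -72.5
[[-0.942 -0.335  0.   ]
 [-0.335  0.942 -0.   ]
 [-0.    -0.    -1.   ]]
```

View pics/c1.png

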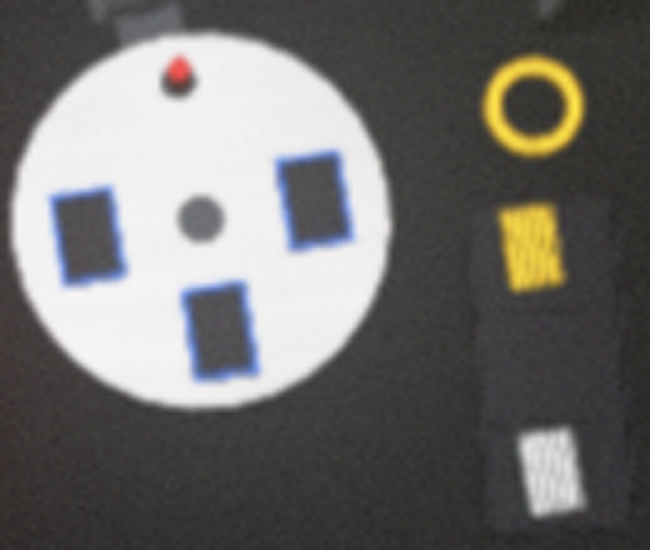

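View pics/c2.png

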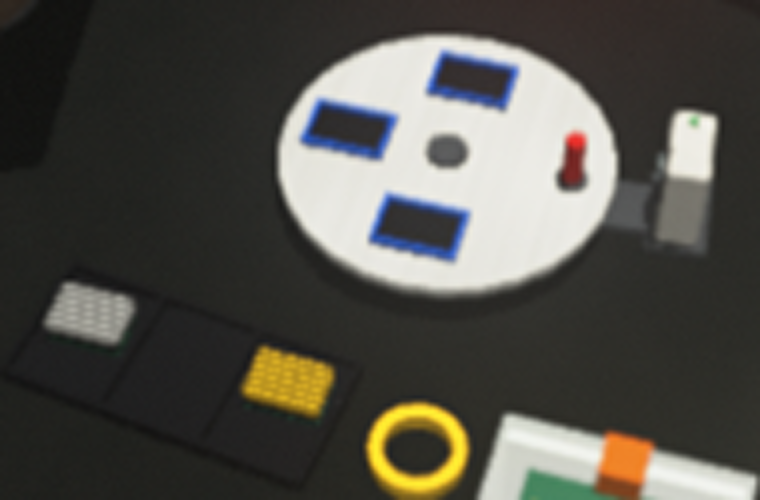

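```bash
cat >> h.py <<'E'
def blobs(im,near,z,n,pred,rad=14,up=6):
    "upscaled colour segmentation about a world point; rect on plane z"
    u,v=px(n,np.append(near,z)); x0,y0=int(u)-rad,int(v)-rad
    c=cv2.resize(im[y0:y0+2*rad,x0:x0+2*rad],None,fx=up,fy=up,interpolation=cv2.INTER_CUBIC).astype(int)
    m=pred(c[...,0],c[...,1],c[...,2]).astype(np.uint8)
    cs=cv2.findContours(m,0,cv2.CHAIN_APPROX_NONE)[0]
    k=max(cs,key=cv2.contourArea)[:,0].astype(float)
    P=np.array([ray(n,np.array([x0,y0])+(p+.5)/up-.5,z)[:2] for p in k])
    (cx,cy),(w,h),a=cv2.minAreaRect((P*1000).astype(np.float32))
    M=cv2.moments((P*1e4).astype(np.int32)); g=np.array([M["m10"],M["m01"]])/M["m00"]/1e4
    if h>w: w,h,a=h,w,a+90
    return g.round(4),np.round([cx/1000,cy/1000],4),round(w,1),round(h,1),round((a+90)%180-90,1)
silver=lambda r,g,b:(r+g+b>330)
yellow=lambda r,g,b:(r>110)&(b<r-50)
dark=lambda r,g,b:(r+g+b<240)&(b<r+45)
rim=lambda r,g,b:(b>r+40)
E
cat > m.py <<'E'
from h import *
for n in("top","scene"):
    im=vision.snapshot(n)
    print(n,"silver",*blobs(im,[.381,-.290],.029,n,silver)); print(n,"yellow",*blobs(im,[.549,-.279],.029,n,yellow))
    for p in([.553,.053],[.482,-.045],[.58,-.115]):
        print(n,"rim",*blobs(im,p,.047,n,rim,18),"  dark",*blobs(im,p,.040,n,dark,12))
    print(n,"hub",*blobs(im,[.565,-.032],.042,n,dark,9))
E
python3 m.py
```

```text
top silver [ 0.3816 -0.2899] [ 0.3819 -0.2903] 63.6 42.9 10.1
top yellow [ 0.5487 -0.2773] [ 0.5488 -0.2773] 65.4 43.5 7.5
top rim [0.5521 0.0523] [0.5522 0.0524] 72.8 51.2 9.6   dark [0.5414 0.0622] [0.5401 0.0618] 15.2 5.7 17.9
top rim [ 0.4823 -0.0456] [ 0.4822 -0.0454] 73.1 51.7 9.5   dark [ 0.4743 -0.0381] [ 0.4743 -0.038 ] 4.9 3.7 -89.6
top rim [ 0.58  -0.115] [ 0.5802 -0.1151] 73.4 51.9 9.7   dark [ 0.5779 -0.1283] [ 0.5756 -0.1293] 20.5 6.5 19.4Traceback (most recent call last):
  File "m.py", line 7, in <module>
    print(n,"hub",*blobs(im,[.565,-.032],.042,n,dark,9))
                   ~~~~~^^^^^^^^^^^^^^^^^^^^^^^^^^^^^^^
  File "h.py", line 27, in blobs
    k=max(cs,key=cv2.contourArea)[:,0].astype(float)
      ~~~^^^^^^^^^^^^^^^^^^^^^^^^
ValueError: max() iterable argument is empty
```

```bash
cat > m.py <<'E'
from h import *
n="scene"
im=vision.snapshot(n)
print(n,"silver",*blobs(im,[.381,-.290],.029,n,silver,28)); print(n,"yellow",*blobs(im,[.549,-.279],.029,n,yellow,28))
for p in([.553,.053],[.482,-.045],[.58,-.115]):
    print(n,"rim",*blobs(im,p,.047,n,rim,18))
E
python3 m.py
```

```text
scene silver [ 0.3835 -0.2914] [ 0.3835 -0.2912] 60.6 43.1 10.2
scene yellow [ 0.5501 -0.2789] [ 0.55   -0.2787] 63.1 46.2 7.8
scene rim [0.5517 0.0518] [0.5516 0.052 ] 73.5 55.9 9.4
scene rim [ 0.4819 -0.0459] [ 0.4819 -0.046 ] 73.9 55.4 10.3
scene rim [ 0.58   -0.1156] [ 0.5798 -0.1158] 73.0 54.7 9.7
```

```bash
cat >> h.py <<'E'
def go(x,y,z,yaw,s=None):
    "units of shift and turn that bring the tool to x,y,z with its x axis at yaw+180 deg, pointing down"
    s=s or bot.get_state(); Rc=R.from_rotvec(s["orientation"])
    a=np.radians(yaw+180); X=np.array([np.cos(a),np.sin(a),0]); Z=np.array([0,0,-1.]); Rt=R.from_matrix(np.column_stack([X,np.cross(Z,X),Z]))
    t=Rc.inv().apply(np.array([x,y,z])-s["eef_pos"])/.03; r=np.degrees((Rc.inv()*Rt).as_rotvec())/5
    print("go",(x,y,z,yaw),np.round(t,2).tolist(),np.round(r,2).tolist())
def st():
    s=bot.get_state(); print("t",round(float(s["time_s"]),2),"pos",np.round(s["eef_pos"],4),"w",round(float(s["width"])*85.4,1),"gf",round(float(s["gripper_force"]),1),"F",np.round(s["contact_force"],1),"j",np.round(s["joint_pos"],2))
E
python3 -c "
from h import *
go(.382,-.290,.09,10); go(.382,-.290,.014,10)"
```

```text
go (0.382, -0.29, 0.09, 10) [-8.76, 9.12, 4.71] [0.0, 0.0, 1.92]
go (0.382, -0.29, 0.014, 10) [-8.76, 9.12, 7.24] [0.0, 0.0, 1.92]
```

>>> apply_moves(moves=[-0.5,0.5,0.2,0,0,0.1,52,-1.5,1.5,0.5,0,0,0.3,52,-2.6,2.7,1.0,0,0,0.6,52,-3.8,4.0,1.5,0,0,0.9,52,-5.0,5.2,2.2,0,0,1.2,52,-6.2,6.5,3.0,0,0,1.5,52,-7.3,7.6,3.8,0,0,1.7,52,-8.2,8.5,4.4,0,0,1.92,52,-8.6,9.0,4.71,0,0,1.92,52,-8.76,9.12,4.71,0,0,1.92,52], squeeze=60)

```text
time_s: 2.83
eef_pos: [0.3789, -0.296, 0.0929]
orientation: [-0.273, 3.129, -0.0]
contact_force: [1.5, 0.0, 0.5]
width: 0.604
gripper_force: 0.0
```

```bash
python3 -c "
from h import *
st(); go(.382,-.290,.09,10); go(.382,-.290,.014,10)"
```

```text
t 2.83 pos [ 0.3789 -0.296   0.0929] w 51.6 gf 0.0 F [1.5 0.  0.5] j [-0.25  0.18 -0.59 -0.   -0.8  -1.14]
go (0.382, -0.29, 0.09, 10) [-0.14, 0.18, 0.1] [-0.0, 0.01, -0.01]
go (0.382, -0.29, 0.014, 10) [-0.14, 0.18, 2.63] [-0.0, 0.01, -0.01]
```

>>> apply_moves(moves=[0,0,0,0,0,0,52,0,0,0,0,0,0,52])

```text
time_s: 3.0
eef_pos: [0.3793, -0.2958, 0.093]
orientation: [0.28, -3.128, -0.001]
contact_force: [-0.6, 0.1, 0.6]
width: 0.608
gripper_force: 0.0
```

```bash
python3 -c "
from h import *
st(); go(.382,-.290,.09,10); go(.382,-.290,.014,10)"
```

```text
t 3.0 pos [ 0.3793 -0.2958  0.093 ] w 51.9 gf 0.0 F [-0.6  0.1  0.6] j [-0.25  0.18 -0.59  0.   -0.8  -1.14]
go (0.382, -0.29, 0.09, 10) [-0.12, 0.18, 0.1] [0.01, -0.01, 0.05]
go (0.382, -0.29, 0.014, 10) [-0.13, 0.17, 2.63] [0.01, -0.01, 0.05]
```

>>> apply_moves(moves=[-0.12,0.17,0.3,0,0,0,52,-0.12,0.17,0.7,0,0,0,52,-0.12,0.17,1.0,0,0,0,52,-0.12,0.17,1.3,0,0,0,52,-0.12,0.17,1.3,0,0,0,52])

```text
time_s: 3.42
eef_pos: [0.3799, -0.2923, 0.0527]
orientation: [0.27, -3.127, -0.002]
contact_force: [0.5, -0.5, -0.2]
width: 0.608
gripper_force: 0.0
```

```bash
python3 -c "
from h import *
st(); go(.382,-.290,.014,10)"
```

```text
t 3.42 pos [ 0.3799 -0.2923  0.0527] w 52.0 gf 0.0 F [ 0.5 -0.5 -0.2] j [-0.24  0.24 -0.64 -0.   -0.7  -1.15]
go (0.382, -0.29, 0.014, 10) [-0.09, 0.06, 1.29] [0.02, -0.03, -0.03]
```

>>> apply_moves(moves=[-0.09,0.07,0.4,0,0,0,52,-0.09,0.07,0.9,0,0,0,52,-0.09,0.07,1.29,0,0,0,52,-0.09,0.07,1.29,0,0,0,52,-0.09,0.07,1.29,0,0,0,52])

```text
time_s: 3.83
eef_pos: [0.3831, -0.2898, 0.0156]
orientation: [0.272, -3.128, -0.0]
contact_force: [0.4, 0.3, 0.3]
width: 0.609
gripper_force: 0.0
```

```bash
python3 -c "
from h import *
st(); go(.382,-.290,.014,10)
im=save('scene','g1.png'); u,v=px('scene',[.382,-.29,.03]).astype(int)
cv2.imwrite('pics/g1c.png',cv2.resize(im[v-60:v+40,u-70:u+70,::-1],None,fx=5,fy=5,interpolation=2))"
```

```text
t 3.83 pos [ 0.3831 -0.2898  0.0156] w 52.0 gf 0.0 F [0.4 0.3 0.3] j [-0.24  0.31 -0.67  0.   -0.6  -1.16]
go (0.382, -0.29, 0.014, 10) [0.04, 0.0, 0.05] [0.0, -0.01, -0.01]
```

View pics/g1c.png

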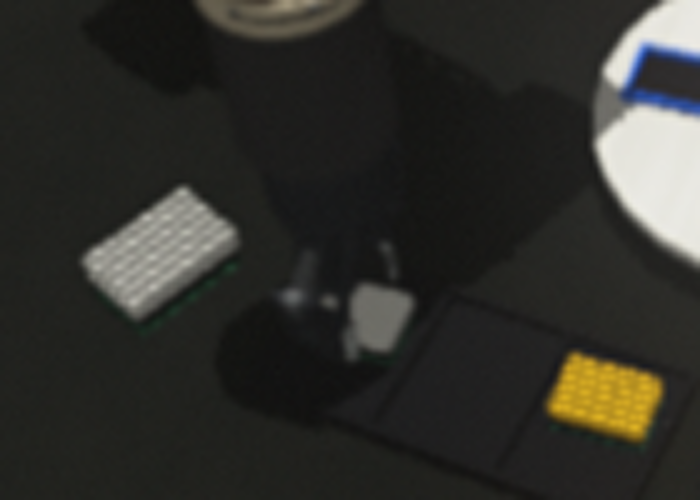

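The silver converter sits between the fingers, around (380,315) in the crop. The yellow one is still in its compartment. I'll close the gripper.

>>> apply_moves(moves=[0.03,0,0.03,0,0,0,45,0.03,0,0.03,0,0,0,38,0.03,0,0.03,0,0,0,30,0.03,0,0.03,0,0,0,30,0.03,0,0.03,0,0,0,30,0.03,0,0.03,0,0,0,30], squeeze=60)

```text
time_s: 4.38
eef_pos: [0.3831, -0.2899, 0.0159]
orientation: [-0.274, 3.128, -0.001]
contact_force: [-0.5, -0.2, 5.5]
width: 0.411
gripper_force: 60.3
```

```bash
python3 -c "
from h import *
st(); go(.382,-.290,.014,10)"
```

```text
t 4.38 pos [ 0.3831 -0.2899  0.0159] w 35.1 gf 60.3 F [-0.5 -0.2  5.5] j [-0.24  0.3  -0.67  0.   -0.59 -1.16]
go (0.382, -0.29, 0.014, 10) [0.04, 0.0, 0.06] [-0.01, 0.01, -0.0]
```

>>> apply_moves(moves=[0.03,0,-0.2,0,0,0,30,0.03,0,-0.6,0,0,0,30,0.03,0,-1.2,0,0,0,30,0.03,0,-1.9,0,0,0,30,0.03,0,-2.5,0,0,0,30,0.03,0,-2.9,0,0,0,30,0.03,0,-3.0,0,0,0,30,0.03,0,-3.0,0,0,0,30])

```text
time_s: 5.05
eef_pos: [0.3823, -0.2899, 0.1061]
orientation: [-0.273, 3.127, -0.001]
contact_force: [0.0, -0.1, -0.8]
width: 0.416
gripper_force: 60.1
```

```bash
python3 -c "
from h import *
st(); go(.4832,-.0455,.105,9.6)"
```

```text
t 5.05 pos [ 0.3823 -0.2899  0.1061] w 35.5 gf 60.1 F [ 0.  -0.1 -0.8] j [-0.24  0.16 -0.58 -0.   -0.83 -1.16]
go (0.4832, -0.0455, 0.105, 9.6) [-4.72, 7.44, 0.04] [-0.01, 0.03, 0.08]
```

>>> apply_moves(moves=[-0.15,0.2,0,0,0,0,30,-0.5,0.75,0,0,0,0,30,-1.0,1.65,0,0,0,0,30,-1.7,2.7,0,0,0,0,30,-2.4,3.7,0,0,0,0,30,-3.0,4.8,0,0,0,0.1,30,-3.7,5.8,0,0,0,0.1,30,-4.25,6.7,0,0,0,0.1,30,-4.6,7.2,0,0,0,0.1,30,-4.72,7.44,0,0,0,0.1,30])

```text
time_s: 5.88
eef_pos: [0.4832, -0.0429, 0.1038]
orientation: [0.264, -3.129, 0.0]
contact_force: [0.0, 0.2, -1.0]
width: 0.412
gripper_force: 65.8
```

```bash
python3 -c "
from h import *
st(); go(.4832,-.0455,.105,9.6); go(.4832,-.0455,.056,9.6);
im=save('scene','n1.png'); im2=save('top','n1t.png')
u,v=px('scene',[.4832,-.0455,.07]).astype(int)
cv2.imwrite('pics/n1c.png',cv2.resize(im[v-60:v+40,u-70:u+70,::-1],None,fx=5,fy=5,interpolation=2))"
```

```text
t 5.88 pos [ 0.4832 -0.0429  0.1038] w 35.1 gf 65.8 F [ 0.   0.2 -1. ] j [ 0.32  0.18 -0.57 -0.   -0.83 -1.72]
go (0.4832, -0.0455, 0.105, 9.6) [0.01, -0.09, -0.04] [-0.0, -0.02, 0.01]
go (0.4832, -0.0455, 0.056, 9.6) [0.01, -0.09, 1.59] [-0.0, -0.02, 0.01]
```

View pics/n1c.png

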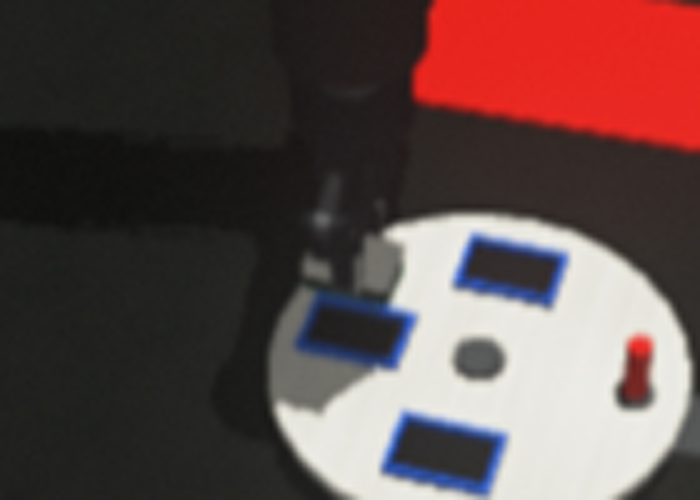

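The converter is held level above nest B at about (350,265) in the crop, extending evenly on both sides of the finger. I'll lower it.

>>> apply_moves(moves=[0,-0.05,0.2,0,0,0,30,0,-0.05,0.6,0,0,0,30,0,-0.05,1.0,0,0,0,30,0,-0.05,1.25,0,0,0,30,0,-0.05,1.4,0,0,0,30,0,-0.05,1.4,0,0,0,30,0,-0.05,1.4,0,0,0,30])

```text
time_s: 6.57
eef_pos: [0.4826, -0.0474, 0.0627]
orientation: [0.259, -3.13, 0.0]
contact_force: [0.6, 1.0, -1.1]
width: 0.413
gripper_force: 65.8
```

```bash
python3 -c "
from h import *
st(); go(.4832,-.0455,.052,9.6)"
```

```text
t 6.57 pos [ 0.4826 -0.0474  0.0627] w 35.3 gf 65.8 F [ 0.6  1.  -1.1] j [ 0.31  0.23 -0.62  0.   -0.72 -1.71]
go (0.4832, -0.0455, 0.052, 9.6) [-0.03, 0.06, 0.36] [-0.0, -0.01, -0.03]
```

>>> apply_moves(moves=[-0.02,0.06,0.1,0,0,0,30,-0.02,0.06,0.15,0,0,0,30,-0.02,0.06,0.2,0,0,0,30,-0.02,0.06,0.2,0,0,0,30])

```text
time_s: 6.9
eef_pos: [0.4831, -0.045, 0.0568]
orientation: [-0.26, 3.131, 0.0]
contact_force: [-0.1, 0.2, -1.0]
width: 0.411
gripper_force: 65.8
```

```bash
python3 -c "
from h import *
st(); go(.4832,-.0455,.052,9.6)"
```

```text
t 6.9 pos [ 0.4831 -0.045   0.0568] w 35.1 gf 65.8 F [-0.1  0.2 -1. ] j [ 0.31  0.24 -0.62 -0.   -0.71 -1.72]
go (0.4832, -0.0455, 0.052, 9.6) [-0.0, -0.02, 0.16] [0.0, 0.0, -0.02]
```

>>> apply_moves(moves=[0,-0.01,0.08,0,0,0,30,0,-0.01,0.14,0,0,0,30,0,-0.01,0.18,0,0,0,30,0,-0.01,0.18,0,0,0,30])

```text
time_s: 7.23
eef_pos: [0.483, -0.0454, 0.0511]
orientation: [0.26, -3.13, 0.0]
contact_force: [-0.4, 0.7, -0.9]
width: 0.414
gripper_force: 65.8
```

```bash
python3 -c "
from h import *
st(); go(.4832,-.0455,.052,9.6)"
```

```text
t 7.23 pos [ 0.483  -0.0454  0.0511] w 35.3 gf 65.8 F [-0.4  0.7 -0.9] j [ 0.31  0.25 -0.63 -0.   -0.69 -1.72]
go (0.4832, -0.0455, 0.052, 9.6) [-0.01, -0.01, -0.03] [-0.0, -0.01, -0.02]
```

Not in contact yet, so it is within about a millimetre of the floor. I'll go down slightly, release and lift.

>>> apply_moves(moves=[0,0,0.03,0,0,0,30,0,0,0.03,0,0,0,40,0,0,0.03,0,0,0,48,0,0,0.03,0,0,0,52,0,0,0.03,0,0,0,52,0,0,-0.4,0,0,0,52,0,0,-1.0,0,0,0,52,0,0,-1.8,0,0,0,52,0,0,-2.4,0,0,0,52,0,0,-2.4,0,0,0,52])

```text
time_s: 8.07
eef_pos: [0.4855, -0.045, 0.1271]
orientation: [-0.26, 3.125, 0.001]
contact_force: [0.6, 0.1, -0.4]
width: 0.606
gripper_force: 0.0
```

```bash
python3 -c "
from h import *
st(); go(.550,-.2778,.10,7.6)
im=vision.snapshot('scene'); print(*blobs(im,[.549,-.279],.029,'scene',yellow,28))"
```

```text
t 8.07 pos [ 0.4855 -0.045   0.1271] w 51.8 gf 0.0 F [ 0.6  0.1 -0.4] j [ 0.31  0.15 -0.54  0.   -0.88 -1.72]
go (0.55, -0.2778, 0.1, 7.6) [-0.83, -8.01, 0.91] [0.0, 0.07, 0.39]
[ 0.55   -0.2789] [ 0.55   -0.2787] 63.1 46.1 7.8
```

>>> apply_moves(moves=[0,-0.3,0,0,0,0,52,-0.1,-0.9,0,0,0,0,52,-0.2,-1.8,0,0,0,0,52,-0.3,-2.9,0,0,0,0.1,52,-0.4,-4.1,0.2,0,0,0.2,52,-0.5,-5.3,0.4,0,0,0.3,52,-0.65,-6.4,0.6,0,0,0.39,52,-0.75,-7.3,0.8,0,0,0.39,52,-0.81,-7.9,0.9,0,0,0.39,52,-0.81,-8.01,0.91,0,0,0.39,52])

```text
time_s: 8.95
eef_pos: [0.5458, -0.2814, 0.0932]
orientation: [0.202, -3.131, -0.001]
contact_force: [0.8, 0.5, -0.0]
width: 0.608
gripper_force: 0.0
```

```bash
python3 -c "
from h import *
st(); go(.5492,-.2778,.05,7.6)
im=save('scene','s2.png'); 
print('silver seat',*blobs(im,[.4821,-.0456],.064,'scene',silver,20))
im=save('top','t2.png'); print('top silver',*blobs(im,[.4821,-.0456],.064,'top',silver,10))
a=im[140:250,255:385,::-1]; b=cv2.imread('pics/s2.png')[195:320,190:380]
cv2.imwrite('pics/s2c.png',cv2.resize(b,None,fx=4,fy=4,interpolation=2))"
```

```text
t 8.95 pos [ 0.5458 -0.2814  0.0932] w 51.9 gf 0.0 F [ 0.8  0.5 -0. ] j [-0.16  0.38 -0.3   0.   -0.9  -1.28]
go (0.5492, -0.2778, 0.05, 7.6) [-0.13, 0.1, 1.44] [0.01, -0.04, -0.05]
silver seat [ 0.5043 -0.0223] [ 0.5    -0.0298] 174.6 78.1 -64.9
top silver [ 0.4901 -0.0208] [ 0.4848 -0.0257] 72.8 41.4 0.3
```

View pics/s2c.png

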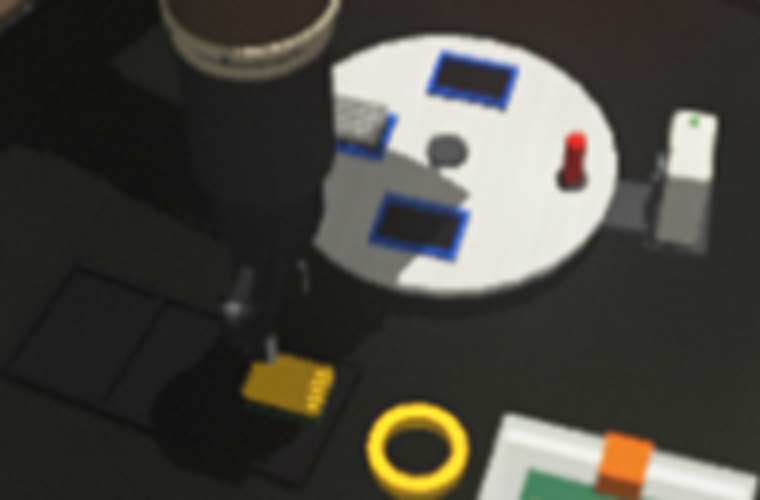

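Silver appears seated in nest B, around (360,122) in the crop. The gripper is over yellow at (288,385).

>>> apply_moves(moves=[-0.1,0.1,0.3,0,0,0,52,-0.12,0.1,0.8,0,0,0,52,-0.12,0.1,1.3,0,0,0,52,-0.12,0.1,1.44,0,0,0,52,-0.12,0.1,1.44,0,0,0,52])

```text
time_s: 9.47
eef_pos: [0.5489, -0.2735, 0.0515]
orientation: [0.208, -3.132, -0.001]
contact_force: [-0.1, -0.5, -0.6]
width: 0.606
gripper_force: 0.0
```

```bash
python3 -c "
from h import *
st(); go(.5492,-.2778,.015,7.6)"
```

```text
t 9.47 pos [ 0.5489 -0.2735  0.0515] w 51.8 gf 0.0 F [-0.1 -0.5 -0.6] j [-0.14  0.43 -0.34 -0.   -0.81 -1.29]
go (0.5492, -0.2778, 0.015, 7.6) [0.0, -0.14, 1.22] [0.01, -0.03, 0.0]
```

>>> apply_moves(moves=[0,-0.1,0.2,0,0,0,52,0,-0.12,0.6,0,0,0,52,0,-0.12,1.0,0,0,0,52,0,-0.12,1.2,0,0,0,52,0,-0.12,1.2,0,0,0,52])

```text
time_s: 9.88
eef_pos: [0.549, -0.2782, 0.0148]
orientation: [0.205, -3.132, -0.002]
contact_force: [0.1, 0.2, -0.4]
width: 0.608
gripper_force: 0.0
```

```bash
python3 -c "
from h import *
st(); go(.5492,-.2778,.015,7.6)"
```

```text
t 9.88 pos [ 0.549  -0.2782  0.0148] w 51.9 gf 0.0 F [ 0.1  0.2 -0.4] j [-0.15  0.48 -0.36 -0.   -0.73 -1.29]
go (0.5492, -0.2778, 0.015, 7.6) [-0.01, 0.01, -0.01] [0.01, -0.03, -0.02]
```

>>> apply_moves(moves=[0,0,0,0,0,0,45,0,0,0,0,0,0,38,0,0,0,0,0,0,30,0,0,0,0,0,0,30,0,0,0,0,0,0,30,0,0,0,0,0,0,30], squeeze=60)

```text
time_s: 10.38
eef_pos: [0.5508, -0.2786, 0.0175]
orientation: [-0.206, 3.134, -0.001]
contact_force: [-0.7, 0.5, 3.0]
width: 0.414
gripper_force: 60.2
```

```bash
python3 -c "
from h import *
st()"
```

```text
t 10.38 pos [ 0.5508 -0.2786  0.0175] w 35.4 gf 60.2 F [-0.7  0.5  3. ] j [-0.15  0.47 -0.36  0.   -0.74 -1.29]
```

>>> apply_moves(moves=[0,0,-0.2,0,0,0,30,0,0,-0.6,0,0,0,30,0,0,-1.2,0,0,0,30,0,0,-1.9,0,0,0,30,0,0,-2.5,0,0,0,30,0,0,-2.9,0,0,0,30,0,0,-3.0,0,0,0,30,0,0,-3.0,0,0,0,30])

```text
time_s: 11.05
eef_pos: [0.551, -0.2786, 0.1087]
orientation: [-0.206, 3.132, -0.001]
contact_force: [-0.1, -0.1, -1.7]
width: 0.417
gripper_force: 60.0
```

```bash
python3 -c "
from h import *
st(); go(.580,-.1154,.105,9.6)
im=vision.snapshot('top'); print('top silver',*blobs(im,[.4821,-.0456],.064,'top',silver,10))"
```

```text
t 11.05 pos [ 0.551  -0.2786  0.1087] w 35.6 gf 60.0 F [-0.1 -0.1 -1.7] j [-0.15  0.37 -0.28  0.   -0.92 -1.29]
go (0.58, -0.1154, 0.105, 9.6) [-1.67, 5.27, 0.12] [-0.01, 0.03, -0.41]
top silver [ 0.4899 -0.0193] [ 0.4848 -0.0239] 72.8 37.7 0.3
```

>>> apply_moves(moves=[-0.05,0.15,0,0,0,0,30,-0.2,0.6,0,0,0,0,30,-0.4,1.2,0,0,0,-0.1,30,-0.7,2.1,0,0,0,-0.2,30,-1.0,3.0,0,0,0,-0.3,30,-1.3,3.9,0,0,0,-0.4,30,-1.5,4.6,0,0,0,-0.41,30,-1.65,5.0,0,0,0,-0.41,30,-1.72,5.2,0,0,0,-0.41,30,-1.72,5.27,0,0,0,-0.41,30])

```text
time_s: 11.93
eef_pos: [0.5809, -0.1137, 0.1064]
orientation: [0.265, -3.13, 0.0]
contact_force: [-0.3, -0.1, -0.5]
width: 0.416
gripper_force: 60.0
```

>>> apply_moves(moves=[0,0,0.2,0,0,0,30,0,0,0.6,0,0,0,30,0,0,1.0,0,0,0,30,0,0,1.3,0,0,0,30,0,0,1.4,0,0,0,30,0,0,1.4,0,0,0,30])

```text
time_s: 12.43
eef_pos: [0.5799, -0.1158, 0.0637]
orientation: [0.26, -3.128, 0.0]
contact_force: [0.4, -0.3, -0.8]
width: 0.409
gripper_force: 60.0
```

```bash
python3 -c "
from h import *
st(); go(.5815,-.1152,.0585,9.6)
im=save('scene','n2.png'); u,v=px('scene',[.58,-.1154,.06]).astype(int)
cv2.imwrite('pics/n2c.png',cv2.resize(im[v-50:v+40,u-70:u+70,::-1],None,fx=5,fy=5,interpolation=2))"
```

```text
t 12.43 pos [ 0.5799 -0.1158  0.0637] w 35.0 gf 60.0 F [ 0.4 -0.3 -0.8] j [ 0.13  0.38 -0.38 -0.   -0.81 -1.54]
go (0.5815, -0.1152, 0.0585, 9.6) [-0.06, 0.01, 0.17] [0.0, -0.03, -0.02]
```

View pics/n2c.png

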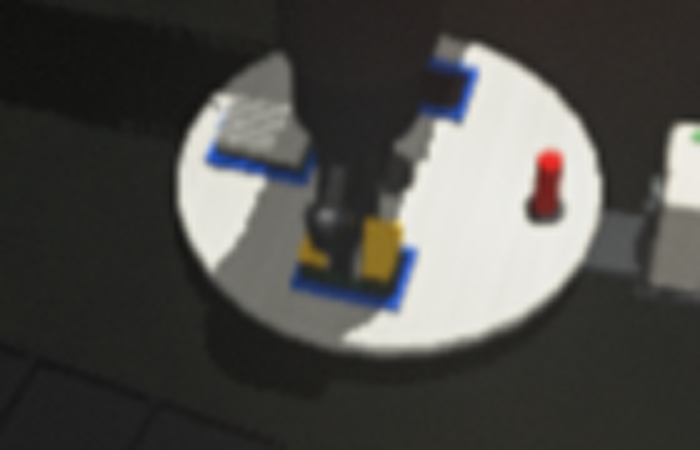

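Silver is seated in nest B at (255,140). Yellow hangs just over nest C at (355,255) and is aligned with it.

>>> apply_moves(moves=[-0.05,0.02,0.06,0,0,0,30,-0.05,0.02,0.12,0,0,0,30,-0.05,0.02,0.15,0,0,0,30,-0.05,0.02,0.15,0,0,0,30])

```text
time_s: 12.82
eef_pos: [0.5822, -0.1141, 0.0605]
orientation: [-0.262, 3.13, 0.0]
contact_force: [-0.1, 0.9, -1.1]
width: 0.416
gripper_force: 60.0
```

```bash
python3 -c "
from h import *
st(); go(.5815,-.1152,.053,9.6)"
```

```text
t 12.82 pos [ 0.5822 -0.1141  0.0605] w 35.5 gf 60.0 F [-0.1  0.9 -1.1] j [ 0.14  0.39 -0.38 -0.   -0.8  -1.54]
go (0.5815, -0.1152, 0.053, 9.6) [0.03, -0.03, 0.25] [0.0, 0.0, -0.0]
```

>>> apply_moves(moves=[0.02,-0.03,0.08,0,0,0,30,0.02,-0.03,0.16,0,0,0,30,0.02,-0.03,0.23,0,0,0,30,0.02,-0.03,0.23,0,0,0,30,0.02,-0.03,0.23,0,0,0,30])

```text
time_s: 13.23
eef_pos: [0.5816, -0.1151, 0.0533]
orientation: [0.262, -3.13, 0.0]
contact_force: [0.4, -0.3, -1.5]
width: 0.414
gripper_force: 60.0
```

```bash
python3 -c "
from h import *
st(); go(.5815,-.1152,.053,9.6)"
```

```text
t 13.23 pos [ 0.5816 -0.1151  0.0533] w 35.4 gf 60.0 F [ 0.4 -0.3 -1.5] j [ 0.13  0.4  -0.39 -0.   -0.79 -1.54]
go (0.5815, -0.1152, 0.053, 9.6) [0.0, -0.0, 0.01] [0.0, -0.0, -0.0]
```

>>> apply_moves(moves=[0,0,0.02,0,0,0,30,0,0,0.02,0,0,0,40,0,0,0.02,0,0,0,48,0,0,0.02,0,0,0,52,0,0,0.02,0,0,0,52,0,0,-0.4,0,0,0,52,0,0,-1.0,0,0,0,52,0,0,-2.0,0,0,0,52,0,0,-3.0,0,0,0,52,0,0,-3.6,0,0,0,52])

```text
time_s: 14.07
eef_pos: [0.5828, -0.1153, 0.1649]
orientation: [-0.263, 3.127, -0.001]
contact_force: [1.0, -0.4, 0.4]
width: 0.607
gripper_force: 0.0
```

```bash
python3 -c "
from h import *
st(); go(.6696,-.0139,.15,9.6)
im=vision.snapshot('top'); im2=vision.snapshot('scene')
print('rimA scene',*blobs(im2,[.5519,.0522],.047,'scene',rim,18)); print('silver',*blobs(im2,[.482,-.0456],.064,'scene',silver,12)); print('yellow',*blobs(im2,[.58,-.1154],.064,'scene',yellow,24)); 
red=lambda r,g,b:(r>90)&(g<r-50)&(b<r-50)
print('knob',blobs(im2,[.6696,-.0139],.09,'scene',red,16)[:2],blobs(im,[.6696,-.0139],.09,'top',red,10)[:2])
"
```

```text
t 14.07 pos [ 0.5828 -0.1153  0.1649] w 51.9 gf 0.0 F [ 1.  -0.4  0.4] j [ 0.13  0.28 -0.27  0.   -1.02 -1.54]
go (0.6696, -0.0139, 0.15, 9.6) [-3.41, 2.85, 0.51] [-0.01, 0.04, 0.0]
rimA scene [0.567  0.0545] [0.5589 0.0529] 59.0 55.7 9.5
silver [ 0.471  -0.0433] [ 0.4707 -0.0419] 115.0 71.4 -68.7
yellow [ 0.582  -0.1174] [ 0.5815 -0.1173] 60.0 47.2 9.8Traceback (most recent call last):
  File "<string>", line 7, in <module>
    print('knob',blobs(im2,[.6696,-.0139],.09,'scene',red,16)[:2],blobs(im,[.6696,-.0139],.09,'top',red,10)[:2])
                                                                  ~~~~~^^^^^^^^^^^^^^^^^^^^^^^^^^^^^^^^^^^^
  File "h.py", line 27, in blobs
    k=max(cs,key=cv2.contourArea)[:,0].astype(float)
      ~~~^^^^^^^^^^^^^^^^^^^^^^^^
ValueError: max() iterable argument is empty
```

>>> apply_moves(moves=[-0.3,0.2,0,0,0,0,52,-0.8,0.6,0,0,0,0,52,-1.4,1.1,0,0,0,0,52,-2.0,1.7,0,0,0,0,52,-2.6,2.2,0,0,0,0,52,-3.1,2.6,0.3,0,0,0,52,-3.35,2.8,0.5,0,0,0,52,-3.41,2.85,0.5,0,0,0,52,-3.41,2.85,0.5,0,0,0,52])

```text
time_s: 14.92
eef_pos: [0.668, -0.0131, 0.1447]
orientation: [0.264, -3.127, 0.001]
contact_force: [0.9, -0.0, -0.6]
width: 0.612
gripper_force: 0.0
```

```bash
python3 -c "
from h import *
st(); go(.6696,-.0139,.10,9.6)
im2=save('scene','k1.png'); im=save('top','k1t.png')
print(vision.spot_point('scene','knob_grip')[:2])
print('silver',*blobs(im2,[.482,-.0456],.064,'scene',silver,24)); print('rimA',*blobs(im2,[.5519,.0522],.047,'scene',rim,18))
a=cv2.imread('pics/k1.png')[150:290,230:400]
cv2.imwrite('pics/k1c.png',cv2.resize(a,None,fx=4,fy=4,interpolation=2))"
```

```text
t 14.92 pos [ 0.668  -0.0131  0.1447] w 52.3 gf 0.0 F [ 0.9 -0.  -0.6] j [ 0.27  0.41 -0.11 -0.   -1.05 -1.67]
go (0.6696, -0.0139, 0.1, 9.6) [-0.05, -0.04, 1.49] [-0.0, -0.04, 0.01]
[{'centre': [0.6674, -0.0132, 0.08], 'score': 0.84}]
silver [ 0.5022 -0.0529] [ 0.4934 -0.047 ] 184.8 131.1 -65.3
rimA [0.5503 0.0516] [0.5506 0.0527] 72.6 58.2 9.1
```

View pics/k1c.png

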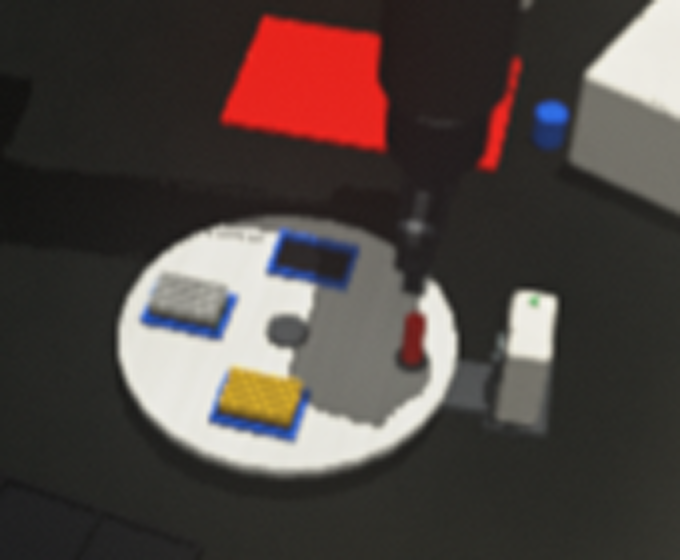

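Both converters are seated: silver in B at (190,298) and yellow in C at (262,397). The gripper is above the knob at (412,335).

>>> apply_moves(moves=[0,-0.02,0.2,0,0,0,52,0,-0.02,0.6,0,0,0,52,0,-0.02,1.1,0,0,0,52,0,-0.02,1.7,0,0,0,52,0,-0.02,2.2,0,0,0,52,0,-0.02,2.6,0,0,0,52,0,-0.02,2.75,0,0,0,52,0,-0.02,2.75,0,0,0,52])

```text
time_s: 15.73
eef_pos: [0.6675, -0.0148, 0.0624]
orientation: [0.261, -3.128, 0.0]
contact_force: [-0.4, -0.5, 0.3]
width: 0.608
gripper_force: 0.0
```

```bash
python3 -c "
from h import *
st(); go(.6696,-.0139,.062,9.6)"
```

```text
t 15.73 pos [ 0.6675 -0.0148  0.0624] w 51.9 gf 0.0 F [-0.4 -0.5  0.3] j [ 0.27  0.49 -0.2  -0.   -0.89 -1.67]
go (0.6696, -0.0139, 0.062, 9.6) [-0.08, 0.02, 0.01] [-0.0, -0.03, -0.01]
```

>>> apply_moves(moves=[-0.06,0.02,0,0,0,0,40,-0.06,0.02,0,0,0,0,28,-0.06,0.02,0,0,0,0,18,-0.06,0.02,0,0,0,0,12,-0.06,0.02,0,0,0,0,12,-0.06,0.02,0,0,0,0,12], squeeze=40)

```text
time_s: 16.23
eef_pos: [0.6709, -0.0134, 0.0652]
orientation: [-0.263, 3.129, -0.0]
contact_force: [-0.3, -0.2, 6.5]
width: 0.199
gripper_force: 39.3
```

```bash
cat > circ.py <<'E'
from h import *
import sys
st(); s=bot.get_state(); hub=np.array([.5661,-.0314]); p=s["eef_pos"]; d=p[:2]-hub; a=np.arctan2(d[1],d[0]); print("rad",np.hypot(*d),"ang",np.degrees(a))
Rc=R.from_rotvec(s["orientation"])
# tool yaw (deg) and rotation steps from the angle a
yaw=np.degrees(np.arctan2(*Rc.as_matrix()[[1,0],0]))
print("tool yaw",yaw)
steps=np.radians(float(sys.argv[1]))*np.arange(1,11); 
for k in range(int(sys.argv[2])):
    a0=a-k*steps[-1]; o=hub+.105*np.array([np.cos(a0),np.sin(a0)])
    if k==0: o=p[:2]
    row=[]
    for q in steps:
        t=hub+.105*np.array([np.cos(a0-q),np.sin(a0-q)]); v=Rc.inv().apply([*(t-o),0])/.03; row+= [round(v[0],2),round(v[1],2),0,0,0,0,12]
    print(row)
E
python3 circ.py 4 8
```

```text
t 16.23 pos [ 0.6709 -0.0134  0.0652] w 17.0 gf 39.3 F [-0.3 -0.2  6.5] j [ 0.27  0.49 -0.19  0.   -0.89 -1.67]
rad 0.1063579177836785 ang 9.719840068029374
tool yaw -170.3970770921228
[np.float64(0.05), np.float64(-0.24), 0, 0, 0, 0, 12, np.float64(0.08), np.float64(-0.49), 0, 0, 0, 0, 12, np.float64(0.12), np.float64(-0.73), 0, 0, 0, 0, 12, np.float64(0.18), np.float64(-0.97), 0, 0, 0, 0, 12, np.float64(0.25), np.float64(-1.2), 0, 0, 0, 0, 12, np.float64(0.34), np.float64(-1.42), 0, 0, 0, 0, 12, np.float64(0.45), np.float64(-1.64), 0, 0, 0, 0, 12, np.float64(0.57), np.float64(-1.86), 0, 0, 0, 0, 12, np.float64(0.71), np.float64(-2.06), 0, 0, 0, 0, 12, np.float64(0.86), np.float64(-2.25), 0, 0, 0, 0, 12]
[np.float64(0.16), np.float64(-0.18), 0, 0, 0, 0, 12, np.float64(0.34), np.float64(-0.35), 0, 0, 0, 0, 12, np.float64(0.53), np.float64(-0.51), 0, 0, 0, 0, 12, np.float64(0.72), np.float64(-0.65), 0, 0, 0, 0, 12, np.float64(0.93), np.float64(-0.78), 0, 0, 0, 0, 12, np.float64(1.15), np.float64(-0.9), 0, 0, 0, 0, 12, np.float64(1.37), np.float64(-1.0), 0, 0, 0, 0, 12, np.float64(1.6)
[... 2598 characters left out ...]
12, np.float64(-1.87), np.float64(0.47), 0, 0, 0, 0, 12, np.float64(-2.11), np.float64(0.45), 0, 0, 0, 0, 12, np.float64(-2.36), np.float64(0.42), 0, 0, 0, 0, 12]
[np.float64(-0.24), np.float64(-0.05), 0, 0, 0, 0, 12, np.float64(-0.47), np.float64(-0.12), 0, 0, 0, 0, 12, np.float64(-0.7), np.float64(-0.2), 0, 0, 0, 0, 12, np.float64(-0.93), np.float64(-0.3), 0, 0, 0, 0, 12, np.float64(-1.14), np.float64(-0.41), 0, 0, 0, 0, 12, np.float64(-1.35), np.float64(-0.54), 0, 0, 0, 0, 12, np.float64(-1.55), np.float64(-0.69), 0, 0, 0, 0, 12, np.float64(-1.74), np.float64(-0.84), 0, 0, 0, 0, 12, np.float64(-1.91), np.float64(-1.01), 0, 0, 0, 0, 12, np.float64(-2.08), np.float64(-1.19), 0, 0, 0, 0, 12]
```

>>> apply_moves(moves=[0.02,-0.15,0,0,0,0,12,0.06,-0.4,0,0,0,0,12,0.12,-0.7,0,0,0,0,12,0.18,-0.97,0,0,0,0,12,0.25,-1.2,0,0,0,0,12,0.34,-1.42,0,0,0,0,12,0.45,-1.64,0,0,0,0,12,0.57,-1.86,0,0,0,0,12,0.71,-2.06,0,0,0,0,12,0.86,-2.25,0,0,0,0,12])

```text
time_s: 17.07
eef_pos: [0.6579, -0.0844, 0.0653]
orientation: [-0.263, 3.126, -0.0]
contact_force: [4.8, 1.6, 4.7]
width: 0.194
gripper_force: 39.3
```

```bash
python3 circ.py 4 1 | head -3
```

```text
t 17.07 pos [ 0.6579 -0.0844  0.0653] w 16.6 gf 39.3 F [4.8 1.6 4.7] j [ 0.17  0.48 -0.21  0.   -0.88 -1.57]
rad 0.1059874209494509 ang -30.033876685518624
tool yaw -170.3836849915173
```

>>> apply_moves(moves=[0.16,-0.18,0,0,0,0,12,0.34,-0.35,0,0,0,0,12,0.53,-0.51,0,0,0,0,12,0.72,-0.65,0,0,0,0,12,0.93,-0.78,0,0,0,0,12,1.15,-0.9,0,0,0,0,12,1.37,-1.0,0,0,0,0,12,1.6,-1.08,0,0,0,0,12,1.83,-1.15,0,0,0,0,12,2.07,-1.2,0,0,0,0,12])

```text
time_s: 17.9
eef_pos: [0.6019, -0.1304, 0.0652]
orientation: [-0.263, 3.127, -0.001]
contact_force: [3.7, 2.0, 5.5]
width: 0.191
gripper_force: 39.4
```

```bash
python3 circ.py 4 1 | head -3
```

```text
t 17.9 pos [ 0.6019 -0.1304  0.0652] w 16.3 gf 39.4 F [3.7 2.  5.5] j [ 0.1   0.41 -0.33  0.   -0.83 -1.51]
rad 0.10527755305062503 ang -70.11403345847778
tool yaw -170.39262002969488
```

>>> apply_moves(moves=[0.24,-0.03,0,0,0,0,12,0.49,-0.05,0,0,0,0,12,0.73,-0.05,0,0,0,0,12,0.97,-0.04,0,0,0,0,12,1.22,0,0,0,0,0,12,1.45,0.05,0,0,0,0,12,1.69,0.11,0,0,0,0,12,1.92,0.2,0,0,0,0,12,2.14,0.3,0,0,0,0,12,2.36,0.41,0,0,0,0,12])

```text
time_s: 18.73
eef_pos: [0.5306, -0.1297, 0.0652]
orientation: [-0.263, 3.126, -0.001]
contact_force: [6.2, 3.8, 4.7]
width: 0.193
gripper_force: 39.4
```

```bash
python3 circ.py 4 1 | head -3
```

```text
t 18.73 pos [ 0.5306 -0.1297  0.0652] w 16.5 gf 39.4 F [6.2 3.8 4.7] j [ 0.12  0.32 -0.48  0.   -0.77 -1.52]
rad 0.1045594443245775 ang -109.87457581780951
tool yaw -170.3846705903332
```

>>> apply_moves(moves=[0.21,0.13,0,0,0,0,12,0.41,0.27,0,0,0,0,12,0.59,0.43,0,0,0,0,12,0.77,0.6,0,0,0,0,12,0.93,0.78,0,0,0,0,12,1.08,0.97,0,0,0,0,12,1.22,1.17,0,0,0,0,12,1.34,1.39,0,0,0,0,12,1.45,1.6,0,0,0,0,12,1.54,1.83,0,0,0,0,12])

```text
time_s: 19.57
eef_pos: [0.4761, -0.0833, 0.0652]
orientation: [-0.263, 3.126, -0.001]
contact_force: [6.0, -1.2, 4.5]
width: 0.19
gripper_force: 39.4
```

```bash
python3 circ.py 4 1 | head -3
```

```text
t 19.57 pos [ 0.4761 -0.0833  0.0652] w 16.2 gf 39.4 F [ 6.  -1.2  4.5] j [ 0.24  0.22 -0.62  0.   -0.72 -1.64]
rad 0.10390073506847185 ang -150.05415038303184
tool yaw -170.37166449161242
```

>>> apply_moves(moves=[0.08,0.23,0,0,0,0,12,0.14,0.47,0,0,0,0,12,0.18,0.71,0,0,0,0,12,0.2,0.95,0,0,0,0,12,0.21,1.2,0,0,0,0,12,0.21,1.44,0,0,0,0,12,0.18,1.68,0,0,0,0,12,0.14,1.92,0,0,0,0,12,0.08,2.16,0,0,0,0,12,0.0,2.39,0,0,0,0,12])

```text
time_s: 20.4
eef_pos: [0.4638, -0.0128, 0.0651]
orientation: [-0.264, 3.127, -0.001]
contact_force: [5.0, -4.1, 6.5]
width: 0.196
gripper_force: 39.6
```

```bash
python3 circ.py 4 1 | head -3
```

```text
t 20.4 pos [ 0.4638 -0.0128  0.0651] w 16.7 gf 39.6 F [ 5.  -4.1  6.5] j [ 0.4   0.2  -0.66  0.   -0.71 -1.8 ]
rad 0.10397246213066225 ang 169.69715381227698
tool yaw -170.35736977445137
```

>>> apply_moves(moves=[-0.09,0.23,0,0,0,0,12,-0.2,0.45,0,0,0,0,12,-0.32,0.66,0,0,0,0,12,-0.46,0.86,0,0,0,0,12,-0.61,1.05,0,0,0,0,12,-0.77,1.24,0,0,0,0,12,-0.94,1.41,0,0,0,0,12,-1.13,1.56,0,0,0,0,12,-1.33,1.71,0,0,0,0,12,-1.54,1.84,0,0,0,0,12])

```text
time_s: 21.23
eef_pos: [0.4986, 0.0483, 0.065]
orientation: [0.263, -3.13, 0.003]
contact_force: [-0.7, -5.1, 15.1]
width: 0.193
gripper_force: 40.4
```

```bash
python3 circ.py 4 1 | head -3
```

```text
t 21.23 pos [0.4986 0.0483 0.065 ] w 16.4 gf 40.4 F [-0.7 -5.1 15.1] j [ 0.49  0.25 -0.58  0.   -0.74 -1.9 ]
rad 0.10446205889853012 ang 130.23470590134076
tool yaw -170.39138608174738
```

>>> apply_moves(moves=[-0.22,0.12,0,0,0,0,12,-0.44,0.21,0,0,0,0,12,-0.67,0.3,0,0,0,0,12,-0.9,0.37,0,0,0,0,12,-1.14,0.42,0,0,0,0,12,-1.38,0.45,0,0,0,0,12,-1.63,0.47,0,0,0,0,12,-1.87,0.47,0,0,0,0,12,-2.11,0.45,0,0,0,0,12,-2.36,0.42,0,0,0,0,12])

```text
time_s: 22.07
eef_pos: [0.5662, 0.0737, 0.0651]
orientation: [-0.263, 3.131, 0.0]
contact_force: [-4.6, 2.3, 13.1]
width: 0.196
gripper_force: 40.3
```

```bash
python3 circ.py 4 3 | sed 's/np.float64(\([-0-9.]*\))/\1/g'
```

```text
t 22.07 pos [0.5662 0.0737 0.0651] w 16.7 gf 40.3 F [-4.6  2.3 13.1] j [ 0.47  0.35 -0.43 -0.   -0.79 -1.87]
rad 0.10514115439354062 ang 89.9555072305769
tool yaw -170.40169904609846
[-0.24, -0.05, 0, 0, 0, 0, 12, -0.47, -0.12, 0, 0, 0, 0, 12, -0.7, -0.2, 0, 0, 0, 0, 12, -0.93, -0.3, 0, 0, 0, 0, 12, -1.14, -0.41, 0, 0, 0, 0, 12, -1.35, -0.54, 0, 0, 0, 0, 12, -1.55, -0.68, 0, 0, 0, 0, 12, -1.74, -0.84, 0, 0, 0, 0, 12, -1.92, -1.01, 0, 0, 0, 0, 12, -2.08, -1.19, 0, 0, 0, 0, 12]
[-0.15, -0.19, 0, 0, 0, 0, 12, -0.29, -0.39, 0, 0, 0, 0, 12, -0.41, -0.6, 0, 0, 0, 0, 12, -0.52, -0.82, 0, 0, 0, 0, 12, -0.61, -1.05, 0, 0, 0, 0, 12, -0.69, -1.28, 0, 0, 0, 0, 12, -0.75, -1.52, 0, 0, 0, 0, 12, -0.8, -1.76, 0, 0, 0, 0, 12, -0.82, -2.0, 0, 0, 0, 0, 12, -0.83, -2.24, 0, 0, 0, 0, 12]
[0.01, -0.24, 0, 0, 0, 0, 12, 0.03, -0.49, 0, 0, 0, 0, 12, 0.07, -0.73, 0, 0, 0, 0, 12, 0.13, -0.97, 0, 0, 0, 0, 12, 0.2, -1.2, 0, 0, 0, 0, 12, 0.29, -1.43, 0, 0, 0, 0, 12, 0.4, -1.65, 0, 0, 0, 0, 12, 0.52, -1.86, 0, 0, 0, 0, 12, 0.66, -2.06, 0, 0, 0, 0, 12, 0.8, -2.25, 0, 0, 0, 0, 12]
```

>>> apply_moves(moves=[-0.24,-0.05,0,0,0,0,12,-0.47,-0.12,0,0,0,0,12,-0.7,-0.2,0,0,0,0,12,-0.93,-0.3,0,0,0,0,12,-1.14,-0.41,0,0,0,0,12,-1.35,-0.54,0,0,0,0,12,-1.55,-0.68,0,0,0,0,12,-1.74,-0.84,0,0,0,0,12,-1.92,-1.01,0,0,0,0,12,-2.08,-1.19,0,0,0,0,12])

```text
time_s: 22.9
eef_pos: [0.6346, 0.0494, 0.0652]
orientation: [-0.263, 3.129, 0.001]
contact_force: [-0.8, 6.2, 7.9]
width: 0.201
gripper_force: 40.0
```

>>> apply_moves(moves=[-0.15,-0.19,0,0,0,0,12,-0.29,-0.39,0,0,0,0,12,-0.41,-0.6,0,0,0,0,12,-0.52,-0.82,0,0,0,0,12,-0.61,-1.05,0,0,0,0,12,-0.69,-1.28,0,0,0,0,12,-0.75,-1.52,0,0,0,0,12,-0.8,-1.76,0,0,0,0,12,-0.82,-2.0,0,0,0,0,12,-0.83,-2.2,0,0,0,0,12])

```text
time_s: 23.73
eef_pos: [0.6706, -0.0119, 0.0652]
orientation: [-0.263, 3.128, 0.001]
contact_force: [1.6, 5.0, 6.8]
width: 0.192
gripper_force: 39.9
```

```bash
python3 circ.py 1.5 1 | sed 's/np.float64(\([-0-9.]*\))/\1/g'
```

```text
t 23.73 pos [ 0.6706 -0.0119  0.0652] w 16.4 gf 39.9 F [1.6 5.  6.8] j [ 0.27  0.49 -0.19 -0.   -0.89 -1.68]
rad 0.10626757373472119 ang 10.563823460303482
tool yaw -170.39211867081372
[0.04, -0.09, 0, 0, 0, 0, 12, 0.04, -0.18, 0, 0, 0, 0, 12, 0.05, -0.28, 0, 0, 0, 0, 12, 0.06, -0.37, 0, 0, 0, 0, 12, 0.06, -0.46, 0, 0, 0, 0, 12, 0.08, -0.55, 0, 0, 0, 0, 12, 0.09, -0.64, 0, 0, 0, 0, 12, 0.11, -0.73, 0, 0, 0, 0, 12, 0.13, -0.82, 0, 0, 0, 0, 12, 0.15, -0.91, 0, 0, 0, 0, 12]
```

>>> apply_moves(moves=[0.01,-0.12,0,0,0,0,12,0.01,-0.22,0,0,0,0,12,0.02,-0.32,0,0,0,0,12,0.03,-0.41,0,0,0,0,12,0.03,-0.5,0,0,0,0,12,0.05,-0.59,0,0,0,0,12,0.06,-0.68,0,0,0,0,12,0.08,-0.77,0,0,0,0,12,0.1,-0.86,0,0,0,0,12,0.12,-0.95,0,0,0,0,12])

```text
time_s: 24.57
eef_pos: [0.6719, -0.0405, 0.0653]
orientation: [-0.263, 3.127, 0.0]
contact_force: [3.4, 3.5, 5.9]
width: 0.197
gripper_force: 39.7
```

```bash
python3 circ.py 1 1 | sed 's/np.float64(\([-0-9.]*\))/\1/g'
```

```text
t 24.57 pos [ 0.6719 -0.0405  0.0653] w 16.8 gf 39.7 F [3.4 3.5 5.9] j [ 0.23  0.49 -0.19  0.   -0.89 -1.63]
rad 0.10622622672372964 ang -4.923635450326387
tool yaw -170.3833376309581
[0.06, -0.05, 0, 0, 0, 0, 12, 0.07, -0.11, 0, 0, 0, 0, 12, 0.09, -0.17, 0, 0, 0, 0, 12, 0.11, -0.22, 0, 0, 0, 0, 12, 0.13, -0.28, 0, 0, 0, 0, 12, 0.15, -0.34, 0, 0, 0, 0, 12, 0.17, -0.4, 0, 0, 0, 0, 12, 0.19, -0.45, 0, 0, 0, 0, 12, 0.22, -0.51, 0, 0, 0, 0, 12, 0.24, -0.56, 0, 0, 0, 0, 12]
```

>>> apply_moves(moves=[0.02,-0.05,0,0,0,0,12,0.03,-0.1,0,0,0,0,12,0.05,-0.15,0,0,0,0,12,0.06,-0.2,0,0,0,0,12,0.07,-0.25,0,0,0,0,12])

```text
time_s: 24.98
eef_pos: [0.671, -0.0484, 0.0652]
orientation: [-0.263, 3.127, 0.0]
contact_force: [2.5, 2.4, 5.7]
width: 0.194
gripper_force: 39.7
```

```bash
python3 circ.py 1 1 | head -2
```

```text
t 24.98 pos [ 0.671  -0.0484  0.0652] w 16.6 gf 39.7 F [2.5 2.4 5.7] j [ 0.22  0.49 -0.19  0.   -0.89 -1.62]
rad 0.1062363131147407 ang -9.184117290384192
```

>>> apply_moves(moves=[0.02,-0.05,0,0,0,0,12,0.03,-0.1,0,0,0,0,12,0.05,-0.15,0,0,0,0,12,0.06,-0.2,0,0,0,0,12,0.06,-0.2,0,0,0,0,12])

```text
time_s: 25.4
eef_pos: [0.6709, -0.0497, 0.0653]
orientation: [-0.263, 3.125, 0.008]
contact_force: [1.3, 25.0, 7.6]
width: 0.194
gripper_force: 40.4
```

```bash
python3 circ.py 1 1 | head -2
```

```text
t 25.4 pos [ 0.6709 -0.0497  0.0653] w 16.6 gf 40.4 F [ 1.3 25.   7.6] j [ 0.21  0.49 -0.19 -0.01 -0.89 -1.61]
rad 0.10640436129080685 ang -9.888679030267017
```

>>> apply_moves(moves=[0,0.06,0,0,0,0,12,0,0.12,0,0,0,0,12,0,0.14,0,0,0,0,18,0,0.14,0,0,0,0,30,0,0.14,0,0,0,0,44,0,0.14,0,0,0,0,52,0,0.14,-0.5,0,0,0,52,0,0.14,-1.3,0,0,0,52,0,0.14,-2.2,0,0,0,52,0,0.14,-2.8,0,0,0,52])

```text
time_s: 26.23
eef_pos: [0.6682, -0.0514, 0.1498]
orientation: [-0.262, 3.131, -0.001]
contact_force: [0.9, -1.0, 0.3]
width: 0.61
gripper_force: 0.0
```

```bash
python3 - <<'E'
from h import *
st()
im2=save('scene','e1.png'); im=save('top','e1t.png')
h=np.array([.5661,-.0314]); a=np.radians(-9.8); X=np.array([np.cos(a),np.sin(a)]); Y=np.array([-X[1],X[0]])
for nm,p in(("A",h+.085*Y),("B",h-.085*X),("C",h-.085*Y)):
    print(nm,p.round(4))
    for f,n,i in((silver,'scene',im2),(yellow,'scene',im2),(rim,'scene',im2)):
        try: print(*blobs(i,p,.047 if f is rim else .064,n,f,18))
        except Exception as e: print('none')
a=cv2.imread('pics/e1.png')[150:290,230:400]
cv2.imwrite('pics/e1c.png',cv2.resize(a,None,fx=4,fy=4,interpolation=2))
E
```

```text
t 26.23 pos [ 0.6682 -0.0514  0.1498] w 52.1 gf 0.0 F [ 0.9 -1.   0.3] j [ 0.21  0.41 -0.11  0.   -1.06 -1.62]
A [0.5806 0.0524]
[0.5599 0.0132] [0.5708 0.0259] 119.5 89.6 -65.0
none
[0.5713 0.0478] [0.579  0.0507] 74.0 52.8 -10.3
B [ 0.4823 -0.0169]
[ 0.4938 -0.034 ] [ 0.4837 -0.026 ] 135.8 120.2 -64.0
none
[ 0.4908 -0.0311] [ 0.4821 -0.0176] 74.5 54.3 -10.1
C [ 0.5516 -0.1152]
none
[ 0.5538 -0.1175] [ 0.5541 -0.1174] 64.9 46.0 -8.9
[ 0.5591 -0.1311] [ 0.5571 -0.1309] 83.7 45.8 20.3
```

View pics/e1c.png

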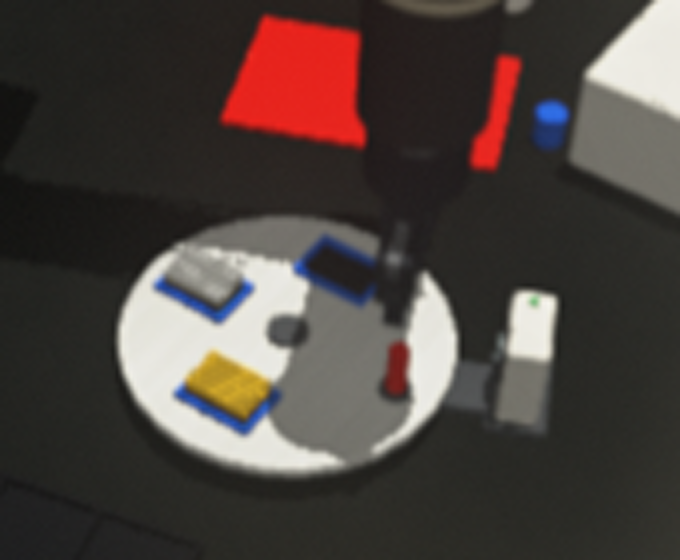

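The picture shows the table at its end stop with the knob at (397,368). Silver is seated in B at (205,280) and yellow in C at (228,388). Time to unload, yellow first.

```bash
python3 -c "
from h import *
go(.5522,-.1158,.11,-9.8)"
```

```text
go (0.5522, -0.1158, 0.11, -9.8) [4.23, -1.47, 1.37] [0.0, 0.06, 3.87]
```

>>> apply_moves(moves=[0.2,-0.1,0,0,0,0.3,52,0.7,-0.3,0,0,0,0.8,52,1.4,-0.5,0,0,0,1.5,52,2.2,-0.8,0,0,0,2.2,52,3.0,-1.1,0.2,0,0,2.9,52,3.6,-1.3,0.6,0,0,3.4,52,4.0,-1.4,1.0,0,0,3.8,52,4.23,-1.47,1.3,0,0,3.87,52,4.23,-1.47,1.37,0,0,3.87,52,4.23,-1.47,1.37,0,0,3.87,52])

```text
time_s: 27.17
eef_pos: [0.5497, -0.1156, 0.1059]
orientation: [-0.267, -3.128, 0.001]
contact_force: [0.2, -0.2, 0.0]
width: 0.608
gripper_force: 0.0
```

```bash
python3 -c "
from h import *
st(); go(.5522,-.1158,.065,-9.8)
im2=vision.snapshot('scene');
print('yellow',[ (np.round(d['centre'],3).tolist(),round(d['score'],2)) for d in vision.spot_point('scene','conv_2')])"
```

```text
t 27.17 pos [ 0.5497 -0.1156  0.1059] w 51.9 gf 0.0 F [ 0.2 -0.2  0. ] j [ 0.14  0.29 -0.4   0.   -0.88 -1.88]
go (0.5522, -0.1158, 0.065, -9.8) [-0.09, 0.01, 1.36] [-0.01, -0.02, 0.01]
yellow [([0.656, -0.451, 0.002], 0.83), ([0.242, -0.302, 0.0], 0.73), ([0.553, -0.118, 0.039], 0.54), ([0.481, -0.019, 0.042], 0.36)]
```

Yellow is at (.553,-.117) and silver at (.481,-.018), as expected. I'll descend.

>>> apply_moves(moves=[-0.06,0.02,0.2,0,0,0,52,-0.06,0.02,0.6,0,0,0,52,-0.06,0.02,1.0,0,0,0,52,-0.06,0.02,1.4,0,0,0,52,-0.06,0.02,1.65,0,0,0,52,-0.06,0.02,1.72,0,0,0,52,-0.06,0.02,1.72,0,0,0,52])

```text
time_s: 27.85
eef_pos: [0.5523, -0.1148, 0.0548]
orientation: [-0.267, -3.129, 0.0]
contact_force: [0.6, -0.0, -1.0]
width: 0.613
gripper_force: 0.0
```

```bash
python3 -c "
from h import *
st(); go(.5522,-.1158,.052,-9.8)"
```

```text
t 27.85 pos [ 0.5523 -0.1148  0.0548] w 52.3 gf 0.0 F [ 0.6 -0.  -1. ] j [ 0.14  0.36 -0.45  0.   -0.77 -1.88]
go (0.5522, -0.1158, 0.052, -9.8) [-0.0, -0.03, 0.09] [-0.0, -0.01, 0.01]
```

>>> apply_moves(moves=[0,-0.02,0.07,0,0,0,45,0,-0.02,0.07,0,0,0,38,0,-0.02,0.07,0,0,0,30,0,-0.02,0.07,0,0,0,30,0,-0.02,0.07,0,0,0,30,0,-0.02,0.07,0,0,0,30], squeeze=60)

```text
time_s: 28.35
eef_pos: [0.5527, -0.1155, 0.0539]
orientation: [0.267, 3.129, 0.0]
contact_force: [-0.8, 0.5, 6.1]
width: 0.41
gripper_force: 60.5
```

```bash
python3 -c "
from h import *
st(); go(.545,.340,.13,-9.8)"
```

```text
t 28.35 pos [ 0.5527 -0.1155  0.0539] w 35.0 gf 60.5 F [-0.8  0.5  6.1] j [ 0.14  0.36 -0.45  0.   -0.76 -1.88]
go (0.545, 0.34, 0.13, -9.8) [2.82, 14.92, -2.53] [0.0, 0.02, 0.01]
```

>>> apply_moves(moves=[0,0,-0.2,0,0,0,30,0,0,-0.6,0,0,0,30,0,0,-1.2,0,0,0,30,0,0,-1.9,0,0,0,30,0,0,-2.5,0,0,0,30,0,0,-2.8,0,0,0,30,0,0,-2.8,0,0,0,30])

```text
time_s: 28.93
eef_pos: [0.5532, -0.1155, 0.1394]
orientation: [0.267, 3.127, 0.001]
contact_force: [1.2, 0.2, -1.3]
width: 0.409
gripper_force: 59.9
```

```bash
python3 -c "
from h import *
st(); go(.545,.340,.13,-9.8)"
```

```text
t 28.93 pos [ 0.5532 -0.1155  0.1394] w 34.9 gf 59.9 F [ 1.2  0.2 -1.3] j [ 0.14  0.26 -0.36  0.   -0.95 -1.88]
go (0.545, 0.34, 0.13, -9.8) [2.85, 14.92, 0.32] [0.01, 0.04, 0.01]
```

>>> apply_moves(moves=[0.05,0.3,0,0,0,0,30,0.15,0.9,0,0,0,0,30,0.3,1.7,0,0,0,0,30,0.5,2.6,0,0,0,0,30,0.65,3.5,0,0,0,0,30,0.85,4.4,0,0,0,0,30,1.0,5.3,0,0,0,0,30,1.2,6.2,0,0,0,0,30,1.35,7.1,0,0,0,0,30,1.5,8.0,0,0,0,0,30])

```text
time_s: 29.77
eef_pos: [0.5472, 0.13, 0.1356]
orientation: [-0.267, -3.128, 0.002]
contact_force: [-0.4, -0.4, -1.1]
width: 0.413
gripper_force: 60.0
```

>>> apply_moves(moves=[0.15,0.9,0,0,0,0,30,0.3,1.8,0,0,0,0,30,0.5,2.7,0,0,0,0,30,0.65,3.6,0,0,0,0,30,0.85,4.5,0,0,0,0,30,1.0,5.3,0,0,0,0,30,1.15,6.0,0,0,0,0,30,1.25,6.5,0,0,0,0,30,1.33,6.8,0,0,0,0,30,1.35,6.92,0,0,0,0,30])

```text
time_s: 30.6
eef_pos: [0.5431, 0.341, 0.136]
orientation: [-0.266, -3.129, 0.002]
contact_force: [1.1, -0.7, -1.3]
width: 0.413
gripper_force: 60.0
```

```bash
python3 -c "
from h import *
st(); go(.545,.340,.035,-9.8)
vision.snapshot('scene'); print([ (np.round(d['centre'],3).tolist(),round(d['score'],2)) for d in vision.spot_point('scene','conv_2')])"
```

```text
t 30.6 pos [0.5431 0.341  0.136 ] w 35.3 gf 60.0 F [ 1.1 -0.7 -1.3] j [ 0.86  0.38 -0.19 -0.   -1.01 -2.6 ]
go (0.545, 0.34, 0.035, -9.8) [-0.07, -0.02, 3.37] [-0.02, -0.01, 0.02]
[([0.246, -0.305, -0.002], 0.77), ([0.482, -0.018, 0.042], 0.72), ([0.656, -0.449, 0.001], 0.67), ([0.546, 0.337, 0.125], 0.5)]
```

>>> apply_moves(moves=[-0.05,0,0.2,0,0,0,30,-0.05,0,0.6,0,0,0,30,-0.05,0,1.2,0,0,0,30,-0.05,0,1.9,0,0,0,30,-0.05,0,2.5,0,0,0,30,-0.05,0,3.0,0,0,0,30,-0.05,0,3.3,0,0,0,30,-0.05,0,3.4,0,0,0,30,-0.05,0,3.4,0,0,0,30])

```text
time_s: 31.45
eef_pos: [0.5451, 0.3389, 0.0342]
orientation: [-0.268, -3.129, 0.002]
contact_force: [-0.8, 0.3, -0.8]
width: 0.416
gripper_force: 60.0
```

```bash
python3 -c "
from h import *
st(); go(.545,.340,.0225,-9.8)"
```

```text
t 31.45 pos [0.5451 0.3389 0.0342] w 35.5 gf 60.0 F [-0.8  0.3 -0.8] j [ 0.86  0.49 -0.29 -0.   -0.8  -2.6 ]
go (0.545, 0.34, 0.0225, -9.8) [0.01, 0.04, 0.39] [-0.02, -0.01, -0.0]
```

>>> apply_moves(moves=[0,0,0.15,0,0,0,30,0,0,0.3,0,0,0,30,0,0,0.38,0,0,0,30,0,0,0.38,0,0,0,30,0,0,0.38,0,0,0,30])

```text
time_s: 31.87
eef_pos: [0.5454, 0.3399, 0.024]
orientation: [0.267, 3.13, 0.0]
contact_force: [-0.5, -0.3, -0.9]
width: 0.409
gripper_force: 60.0
```

```bash
python3 -c "
from h import *
st()"
```

```text
t 31.87 pos [0.5454 0.3399 0.024 ] w 34.9 gf 60.0 F [-0.5 -0.3 -0.9] j [ 0.86  0.5  -0.29  0.   -0.78 -2.6 ]
```

>>> apply_moves(moves=[0,0,0.05,0,0,0,30,0,0,0.06,0,0,0,30,0,0,0.06,0,0,0,40,0,0,0.06,0,0,0,48,0,0,0.06,0,0,0,52,0,0,0.06,0,0,0,52,0,0,-0.5,0,0,0,52,0,0,-1.4,0,0,0,52,0,0,-2.5,0,0,0,52,0,0,-3.5,0,0,0,52])

```text
time_s: 32.7
eef_pos: [0.5453, 0.3396, 0.1302]
orientation: [-0.267, -3.13, 0.001]
contact_force: [0.2, 1.8, -0.1]
width: 0.607
gripper_force: 0.0
```

```bash
python3 -c "
from h import *
st(); go(.482,-.0170,.125,-9.8)
im=vision.snapshot('scene'); print('yellow',*blobs(im,[.545,.34],.032,'scene',yellow,14))
print([ (np.round(d['centre'],3).tolist(),round(d['score'],2)) for d in vision.spot_point('scene','conv_1')])"
```

```text
t 32.7 pos [0.5453 0.3396 0.1302] w 51.8 gf 0.0 F [ 0.2  1.8 -0.1] j [ 0.86  0.38 -0.19  0.   -0.99 -2.6 ]
go (0.482, -0.017, 0.125, -9.8) [0.06, -12.07, 0.18] [-0.01, -0.0, 0.01]
yellow [0.5415 0.3303] [0.5436 0.3339] 153.4 111.6 -67.4
[([0.243, -0.308, 0.001], 0.87), ([0.483, -0.019, 0.04], 0.66), ([0.659, -0.452, -0.0], 0.66), ([0.548, 0.338, 0.007], 0.5)]
```

>>> apply_moves(moves=[0,-0.3,0,0,0,0,52,0,-1.0,0,0,0,0,52,0,-2.0,0,0,0,0,52,0,-3.2,0,0,0,0,52,0,-4.4,0,0,0,0,52,0,-5.6,0,0,0,0,52,0,-6.8,0,0,0,0,52,0,-8.0,0,0,0,0,52,0,-9.2,0,0,0,0,52,0,-10.3,0,0,0,0,52])

```text
time_s: 33.63
eef_pos: [0.4911, 0.0329, 0.128]
orientation: [-0.268, -3.129, 0.001]
contact_force: [0.7, -0.3, 0.2]
width: 0.608
gripper_force: 0.0
```

>>> apply_moves(moves=[0,-0.8,0,0,0,0,52,0,-1.4,0,0,0,0,52,0,-1.7,0.2,0,0,0,52,0,-1.77,0.5,0,0,0,52,0,-1.77,0.8,0,0,0,52,0,-1.77,0.8,0,0,0,52])

```text
time_s: 34.13
eef_pos: [0.4825, -0.017, 0.1023]
orientation: [-0.268, -3.127, 0.002]
contact_force: [-0.9, 0.3, 0.4]
width: 0.611
gripper_force: 0.0
```

```bash
python3 -c "
from h import *
st(); go(.482,-.0170,.052,-9.8)"
```

```text
t 34.13 pos [ 0.4825 -0.017   0.1023] w 52.2 gf 0.0 F [-0.9  0.3  0.4] j [ 0.37  0.18 -0.57 -0.   -0.83 -2.11]
go (0.482, -0.017, 0.052, -9.8) [0.01, -0.0, 1.68] [-0.02, -0.04, 0.0]
```

>>> apply_moves(moves=[0,0,0.2,0,0,0,52,0,0,0.6,0,0,0,52,0,0,1.0,0,0,0,52,0,0,1.4,0,0,0,52,0,0,1.6,0,0,0,52,0,0,1.64,0,0,0,52,0,0,1.64,0,0,0,52])

```text
time_s: 34.72
eef_pos: [0.4839, -0.0166, 0.0553]
orientation: [-0.266, -3.129, 0.001]
contact_force: [0.4, 0.3, 0.4]
width: 0.607
gripper_force: 0.0
```

```bash
python3 -c "
from h import *
st(); go(.482,-.0170,.052,-9.8)"
```

```text
t 34.72 pos [ 0.4839 -0.0166  0.0553] w 51.8 gf 0.0 F [0.4 0.3 0.4] j [ 0.37  0.24 -0.62  0.   -0.7  -2.11]
go (0.482, -0.017, 0.052, -9.8) [0.06, -0.02, 0.11] [-0.01, -0.01, 0.02]
```

>>> apply_moves(moves=[0,0,0,0,0,0,45,0,0,0,0,0,0,38,0,0,0,0,0,0,30,0,0,0,0,0,0,30,0,0,0,0,0,0,30,0,0,0,0,0,0,30], squeeze=60)

```text
time_s: 35.22
eef_pos: [0.4844, -0.0168, 0.0566]
orientation: [0.267, 3.129, 0.001]
contact_force: [-2.2, 0.4, 6.1]
width: 0.408
gripper_force: 59.7
```

```bash
python3 -c "
from h import *
st()"
```

```text
t 35.22 pos [ 0.4844 -0.0168  0.0566] w 34.8 gf 59.7 F [-2.2  0.4  6.1] j [ 0.37  0.24 -0.62  0.   -0.7  -2.11]
```

>>> apply_moves(moves=[0,0,-0.2,0,0,0,30,0,0,-0.6,0,0,0,30,0,0,-1.2,0,0,0,30,0,0,-1.9,0,0,0,30,0,0,-2.5,0,0,0,30,0,0,-2.8,0,0,0,30,0,0,-2.8,0,0,0,30])

```text
time_s: 35.8
eef_pos: [0.4852, -0.0167, 0.142]
orientation: [0.267, 3.126, 0.003]
contact_force: [-1.3, -0.5, -1.1]
width: 0.411
gripper_force: 60.2
```

```bash
python3 -c "
from h import *
st(); go(.447,.322,.13,-9.8)"
```

```text
t 35.8 pos [ 0.4852 -0.0167  0.142 ] w 35.1 gf 60.2 F [-1.3 -0.5 -1.1] j [ 0.37  0.13 -0.52  0.   -0.92 -2.11]
go (0.447, 0.322, 0.13, -9.8) [3.17, 10.91, 0.41] [0.02, 0.05, 0.01]
```

>>> apply_moves(moves=[0.1,0.3,0,0,0,0,30,0.3,0.9,0,0,0,0,30,0.55,1.8,0,0,0,0,30,0.85,2.8,0,0,0,0,30,1.15,3.8,0,0,0,0,30,1.4,4.8,0,0,0,0,30,1.7,5.8,0,0,0,0,30,2.0,6.8,0,0,0,0,30,2.25,7.8,0,0,0,0,30,2.5,8.6,0,0,0,0,30])

```text
time_s: 36.63
eef_pos: [0.4526, 0.252, 0.1382]
orientation: [-0.266, -3.129, 0.002]
contact_force: [1.0, -0.4, -1.4]
width: 0.407
gripper_force: 60.2
```

>>> apply_moves(moves=[0.25,0.9,0,0,0,0,30,0.45,1.6,0,0,0,0,30,0.6,2.1,0.2,0,0,0,30,0.67,2.31,0.6,0,0,0,30,0.67,2.31,1.1,0,0,0,30,0.67,2.31,1.7,0,0,0,30,0.67,2.31,2.4,0,0,0,30,0.67,2.31,3.0,0,0,0,30,0.67,2.31,3.3,0,0,0,30,0.67,2.31,3.3,0,0,0,30])

```text
time_s: 37.47
eef_pos: [0.4442, 0.3199, 0.0376]
orientation: [-0.268, -3.127, 0.007]
contact_force: [0.2, 0.7, -0.9]
width: 0.408
gripper_force: 60.2
```

```bash
python3 -c "
from h import *
st(); go(.447,.322,.0255,-9.8)"
```

```text
t 37.47 pos [0.4442 0.3199 0.0376] w 34.9 gf 60.2 F [ 0.2  0.7 -0.9] j [ 0.98  0.36 -0.5  -0.   -0.72 -2.72]
go (0.447, 0.322, 0.0255, -9.8) [-0.08, 0.09, 0.4] [-0.06, -0.03, -0.0]
```

>>> apply_moves(moves=[0,0,0.12,0,0,0,30,0,0,0.25,0,0,0,30,0,0,0.33,0,0,0,30,0,0,0.36,0,0,0,30,0,0,0.36,0,0,0,30])

```text
time_s: 37.88
eef_pos: [0.4458, 0.3218, 0.0301]
orientation: [0.268, 3.13, 0.001]
contact_force: [-0.4, 0.1, 0.0]
width: 0.409
gripper_force: 60.2
```

```bash
python3 -c "
from h import *
st(); go(.447,.322,.0255,-9.8)"
```

```text
t 37.88 pos [0.4458 0.3218 0.0301] w 34.9 gf 60.2 F [-0.4  0.1  0. ] j [ 0.98  0.37 -0.5  -0.   -0.69 -2.72]
go (0.447, 0.322, 0.0255, -9.8) [-0.04, 0.01, 0.15] [0.01, 0.0, 0.01]
```

>>> apply_moves(moves=[0,0,0.06,0,0,0,30,0,0,0.11,0,0,0,30,0,0,0.13,0,0,0,30,0,0,0.13,0,0,0,30])

```text
time_s: 38.22
eef_pos: [0.4457, 0.3216, 0.0259]
orientation: [-0.268, -3.13, 0.0]
contact_force: [-0.2, 0.5, -1.7]
width: 0.405
gripper_force: 60.2
```

```bash
python3 -c "
from h import *
st()"
```

```text
t 38.22 pos [0.4457 0.3216 0.0259] w 34.6 gf 60.2 F [-0.2  0.5 -1.7] j [ 0.98  0.38 -0.51 -0.   -0.69 -2.72]
```

Now I'll release, lift, and swing back towards the middle to clear the view.

>>> apply_moves(moves=[0,0,0.03,0,0,0,30,0,0,0.03,0,0,0,40,0,0,0.03,0,0,0,48,0,0,0.03,0,0,0,52,0,0,0.03,0,0,0,52,0,0,-0.5,0,0,0,52,0,0,-1.4,0,0,0,52,0,0,-2.5,0,0,0,52,0,0,-3.6,0,0,0,52,0,0,-4.4,0,0,0,52])

```text
time_s: 39.05
eef_pos: [0.4462, 0.3221, 0.161]
orientation: [0.267, 3.129, 0.003]
contact_force: [0.8, 1.2, -0.6]
width: 0.606
gripper_force: 0.0
```

>>> apply_moves(moves=[0,-0.4,0,0,0,0,52,0,-1.2,0,0,0,0,52,0,-2.2,0,0,0,0,52,0,-3.3,0,0,0,0,52,0,-4.4,0,0,0,0,52,0,-5.5,0,0,0,0,52,0,-6.6,0,0,0,0,52,0,-7.6,0,0,0,0,52,0,-8.3,0,0,0,0,52,0,-8.8,0,0,0,0,52])

```text
time_s: 39.88
eef_pos: [0.3999, 0.0595, 0.1579]
orientation: [0.269, 3.13, 0.0]
contact_force: [0.5, -0.1, 0.4]
width: 0.612
gripper_force: 0.0
```

```bash
python3 - <<'E'
from h import *
st()
im2=save('scene','f1.png'); im=save('top','f1t.png')
for n in('scene','top'): print(n,[ (np.round(d['centre'],3).tolist(),round(d['score'],2)) for d in vision.spot_point(n,'conv_1')])
a=cv2.imread('pics/f1.png')[100:280,220:400]; cv2.imwrite('pics/f1c.png',cv2.resize(a,None,fx=3.2,fy=3.2,interpolation=2))
E
```

```text
t 39.88 pos [0.3999 0.0595 0.1579] w 52.2 gf 0.0 F [ 0.5 -0.1  0.4] j [ 0.64 -0.04 -0.65 -0.   -0.95 -2.38]
scene [([0.244, -0.304, -0.002], 0.93), ([0.445, 0.318, 0.008], 0.47), ([0.548, 0.336, 0.006], 0.44)]
top [([0.238, -0.309, 0.001], 0.76), ([0.656, -0.451, 0.001], 0.65), ([0.544, 0.34, 0.006], 0.64), ([0.446, 0.318, 0.01], 0.59)]
```

View pics/f1c.png

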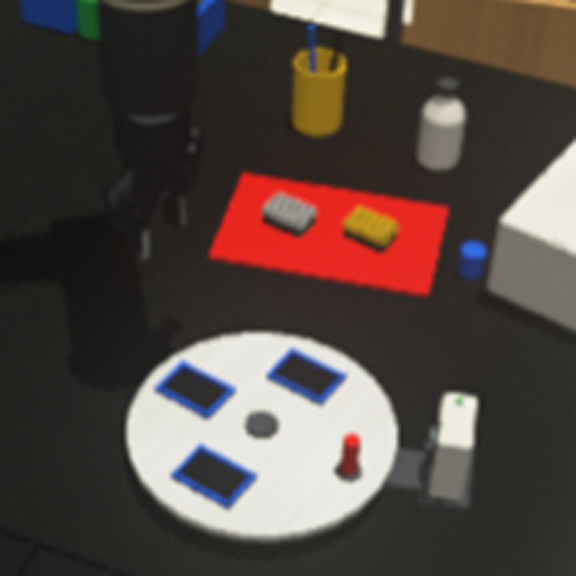

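Both converters lie flat on the mat with fins up, silver at (290,213) and yellow at (371,227). The nests are empty and the table is at its stop. I'll hand it in.

```bash
python3 -c "
from rig import bot
print(bot.sign_off())"
```

```text
the job is handed in; nothing more can be done
None
```

I loaded conv_1 and conv_2 (conv_3 was absent this run), turned the turntable clockwise to its end stop with both still seated, unloaded both flat and fins up on the red mat, and handed the job in; the hand-in returned no verdict.

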